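# Set out sample bars with equal gaps using a spacer gauge

### The arm

A 6-joint arm with a two-finger parallel gripper is mounted at the origin on a cart in front of the work surface, level with it; the furniture and walls round the work are solid. World frame = base frame: x ahead of the robot, y to its left, z up, the work surface at z = 0. Lengths are in m, angles in rad, forces in N, time in s.
With the tool pointing down it reaches from about 0.35 to 0.775 m from the base axis. Payload 7.3 kg.
Tool frame: the origin (TCP) lies on the centre line of the jaws, within the pads' length; the fingertips stand 17 mm ahead of it and the grasp point (between the pads) lies 2 mm behind it (robot.tcp_to_tips is the distance from the TCP to the fingertips, in m); z points along the fingers, y is the line along which they close (so a half turn about z gives the same grasp; the last joint's range is limited). The gripper opens to 92 mm and grips with 3 to 60 N. Pads are 19 mm wide; open, the fingers measure 130 mm over their backs; the gripper's body (75 mm by 190 mm) begins 47 mm behind the grasp point.
Start: joints at [-1.348, 0.342, 1.524, -0, 1.275, -0.146], TCP at [0.189, -0.49, 0.244] pointing down, gripper open.
Joint ranges: [-2.53, 2.53], [-0.77, 2.02], [0.04, 2.7], [-1, 4.14], [0.28, 2.66], [-3.11, 3.11]. Speed limits (rad/s): [2.57, 2.57, 3.14, 3.14, 3.14, 3.14].

### API

Orientations are given as [roll, pitch, yaw] about the fixed x, y, z axes, in that order (R = Rz(yaw) Ry(pitch) Rx(roll)).
In Python, from cell import robot gives the robot as it stands. The module is installed in compiled form; this text tells all that it offers.
- The arm moves only by the tool carry_out, never from a script. Its argument "commands" is a list of rows, each a list of 3 entries, a list of its own where there are three numbers: the shift along the tool's x, y, z in m, then the turn about the tool's z in rad, then the opening, from 0 (shut) to 1 (fully open). In form: [[[dx, dy, dz], yaw, claw], ...]. A call has 1 to 20 rows; each row shifts and turns the commanded pose from where the row before left it, along the tool's axes as they then stand; what a row does not reach is not made up. A row lasts 1/8 s, in which the tool goes at most 62.5 mm and 10.7 degrees, less where a joint would pass 70% of its speed; a pose out of reach is approached as far as the arm can. A call is refused whole if a number of a shift passes 0.0625 or a number of a turn 0.188, either way. A call with a gripper value outside its range is refused whole. The fingers move at their own pace and stop on an object; "newtons" is the grip in N (left out, the last holds). Time passes only in rows, so rows that do not move let the fingers close. It gives the time, the measured TCP pose, the force, the opening and the grip force at its end, in the units of the state.
- robot.observe(): the state, without advancing time (a new reading comes with each control period).
- robot.read_camera(name): name is "scene" or "top"; returns a dict with "pixels" (480x640x3 uint8, red, green, blue), "fx", "fy", "cx", "cy" (pixels), "k1" (the pictures are not rectified: a ray, as slopes to the right and down, at radius r is drawn at 1 + k1 r^2 times it, then the intrinsics apply), "view" (4x4, takes a point from world to camera coordinates). Camera axes: x right, y up, looking along -z (the intrinsics and any distortion apply to the point x, -y, -z); pixel columns grow to the right and rows downward; lengths in m; the calibration is good to about 2 mm. A picture is of the moment at which its call begins. There is no depth.
- robot.hand_in(): hands the job in; it is judged then, once.
Trained networks look in a picture, given as the dict that the camera call returned (one of the last four; its "shot" number tells which), for a name from the list of things; names that differ only in an ending like _2 or _b are one class to them, and where a whole thing is asked for, a point or a joint stands for the part that bears it (a point fixed in the world has none). Each returns a list of dicts, best first, with "p" (0 to 1); they miss things now and then, are a little off and sometimes report something else, mostly with a low value. They report only what shows in the picture. A call takes as long as a camera call. They do not tell look-alikes from the thing itself.
- robot.find_in(picture, name): "at" ([column, row] in pixels, amid what is visible of it).
- robot.tip_of(picture, name): "at" ([column, row] in pixels: a listed point, or the origin of a listed thing).
The state is a dict: "time": time; "qpos": joint angles; "qvel": joint speeds; "joint_efforts": joint torques, N m; "tool_pos": TCP position; "tool_rot": TCP orientation; "contact_force": force on the tool from outside, world axes, zero at the start; "torque": the same for the moment, N m; "opening": finger opening in m; "grip_force": force on a finger pad.
Only numpy, scipy, OpenCV 4.12 (cv2) and the standard library are available. Lean on these libraries where they do the work, as an engineer would, in place of code of your own. Each camera call takes 0.05 s, during which the arm holds its last target. There are 200 camera calls.

### The job

Lay all the painted sample bars flat across the two rails of the rack, centred and square to the rails, bare metal ends towards the robot, in the order red, yellow, green, blue, black starting from the upright stop (some colours may be missing; then the row closes up). Then step the wooden gauge along the row from the stop, straddling each bar in turn, so that the stop-side leg bears on the stop or the bar before and every gap, the one at the stop included, comes out at 25 mm. Finally stand the gauge back upright on its blue square, and leave the other things on the bench alone.

Things in the scene. Friction and masses are not known exactly. Their poses are not given: they have to be found in the camera images.
- rack: fixed rack: two aluminium rails 16 mm wide, tops at 36 mm, centred at rack x -50 and +50 mm, running from y -200 to +150 mm; open between them down to the table except a 12 mm tie bar at the -y end. Dark upright stop plate, 150 mm long, 58 mm high, closes the +y end (robot's left). Origin: on the table midway between rails; x away from the robot, y towards the stop, z up
- stop_face (a point): middle of the stop plate's inner face (rack x 0, y +150 mm), at rail-top height (36 mm); axes as the rack's; bars lie on its -y side
- gauge_spot: painted blue square on the table, 90 x 100 mm, flat: the gauge's home; origin at its centre
- gauge: wooden spacer gauge, 0.2 kg, symmetrical bridge: two legs 17 mm thick (y), 54 mm long (x), 54 mm tall, 38 mm clear between them; overall 72 mm (y), top 64 mm; on it a dark grip rib 14 mm thick (y), 50 mm long (x), at 64 to 106 mm height. Origin: under its centre at foot level. One leg on the part before, the other leg on the 30 mm bar: gap = 17 + 8 = 25 mm
- bar_red: flat bar painted red (may be absent), 0.2 kg, 170 mm long (x), 30 mm wide (y), 14 mm thick; last 40 mm at its -x end bare metal with a dark dot. Grey grip lug on the middle of its top: 44 mm long (x), 14 mm thick (y), 26 mm high (top 40 mm above the underside). Origin: centre of the underside; z up. Slides on the rails when pushed with 1 to 3 N
- bare_red (a point): middle of the bare metal end face of the red bar (bar x -85 mm, half thickness)
- bar_yellow: flat bar painted yellow (may be absent), 0.2 kg, 170 mm long (x), 30 mm wide (y), 14 mm thick; last 40 mm at its -x end bare metal with a dark dot. Grey grip lug on the middle of its top: 44 mm long (x), 14 mm thick (y), 26 mm high (top 40 mm above the underside). Origin: centre of the underside; z up. Slides on the rails when pushed with 1 to 3 N
- bare_yellow (a point): middle of the bare metal end face of the yellow bar (bar x -85 mm, half thickness)
- bar_green: flat bar painted green (may be absent), 0.2 kg, 170 mm long (x), 30 mm wide (y), 14 mm thick; last 40 mm at its -x end bare metal with a dark dot. Grey grip lug on the middle of its top: 44 mm long (x), 14 mm thick (y), 26 mm high (top 40 mm above the underside). Origin: centre of the underside; z up. Slides on the rails when pushed with 1 to 3 N
- bare_green (a point): middle of the bare metal end face of the green bar (bar x -85 mm, half thickness)
- bar_blue: flat bar painted blue (may be absent), 0.2 kg, 170 mm long (x), 30 mm wide (y), 14 mm thick; last 40 mm at its -x end bare metal with a dark dot. Grey grip lug on the middle of its top: 44 mm long (x), 14 mm thick (y), 26 mm high (top 40 mm above the underside). Origin: centre of the underside; z up. Slides on the rails when pushed with 1 to 3 N
- bare_blue (a point): middle of the bare metal end face of the blue bar (bar x -85 mm, half thickness)
- bar_black: flat bar painted black (may be absent), 0.2 kg, 170 mm long (x), 30 mm wide (y), 14 mm thick; last 40 mm at its -x end bare metal with a dark dot. Grey grip lug on the middle of its top: 44 mm long (x), 14 mm thick (y), 26 mm high (top 40 mm above the underside). Origin: centre of the underside; z up. Slides on the rails when pushed with 1 to 3 N
- bare_black (a point): middle of the bare metal end face of the black bar (bar x -85 mm, half thickness)
- sanding_block: black rubber sanding block, 62x110x45 mm, bystander; origin under its centre
- spreader_2: beige filler spreader, 70x90x9 mm, flat, bystander; origin under its centre
- paint_brush: paint brush with red handle, 190 mm long, bystander; origin under its centre
Not all that is in view belongs to the job. Several things have the shape of the gauge; the one meant has the colours described above.

How it is judged:
By the outcome, as a careful person would: the job done as asked, in the order asked, and still so for the second after the job is handed in, with the robot touching nothing.
Of bar_red, bar_yellow, bar_green, bar_blue, bar_black only 3 to 5 are there at a start; the rules pass over those that are not, and their reading is None.
At some moment in a run one of bar_red, bar_yellow, bar_green, bar_blue, bar_black may be knocked a few centimetres aside while the robot is not near it.
It also fails if it takes over 210 s, if anything falls off the work surface, if the arm or the gripper's body presses on something with over 40 N, if the wrist force passes 120 N, or if a joint passes its speed limit or range.

## Working session

There is one attempt and no reset: what is moved stays moved. The work goes in short steps, Python scripts to look and compute and a tool call to move; the robot and the scene stay as the last step left them, time stands still between calls to the robot, and variables do not carry over. Pictures are saved under pics/ and viewed, at most 14 in all, crops included, and the job is handed in when it is done.

Besides the shell and the picture viewer there is one more tool, called after "Emit:" by a JSON object that holds its "api" and its "payload", one argument or row to a line. carry_out: Moves the arm, as the interface text tells. Its arguments: {"type":"object","properties":{"commands":{"type":"array"},"newtons":{"type":"number"}},"required":["commands"]}

```bash
mkdir -p pics
python3 - <<'E'
from cell import robot
import cv2
s=robot.observe(); print(s['tool_pos'],s['tool_rot'],s['opening'],s['time'],robot.tcp_to_tips)
for n in('scene','top'):
    p=robot.read_camera(n); cv2.imwrite(f'pics/{n}0.png',p['pixels'][...,::-1]); print(n,p['fx'],p['fy'],p['cx'],p['cy'],p['k1'],p['view'])
E
```

```text
[ 0.18917309 -0.48932617  0.24305031] [-3.14007909e+00 -1.99026577e-04  3.68762222e-01] 0.0916350554558228 0.0 0.017
scene 550.5291697182697 550.5291697182697 318.62002732584676 238.83007097203557 -0.137408119862069 [[-0.83445443 -0.55104264  0.00614896  0.37770049]
 [ 0.40226574 -0.60145648  0.69024082 -0.26801856]
 [-0.37665379  0.57844802  0.7235536  -1.2498315 ]
 [ 0.          0.          0.          1.        ]]
top 569.6319447880009 569.6319447880009 329.443453329277 240.03191124155626 -0.02352964633952711 [[-0.0026749  -0.99995831 -0.0087308  -0.03736595]
 [ 0.99248789 -0.00372262  0.12228627 -0.51328553]
 [-0.12231367 -0.00833811  0.99245647 -1.51516077]
 [ 0.          0.          0.          1.        ]]
```

View pics/top0.png

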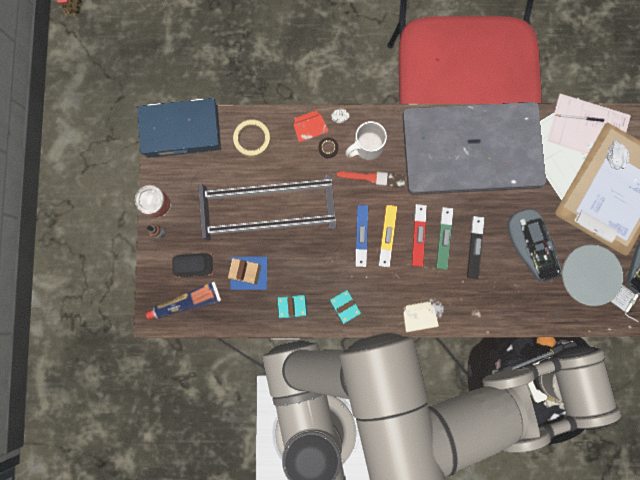

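View pics/scene0.png

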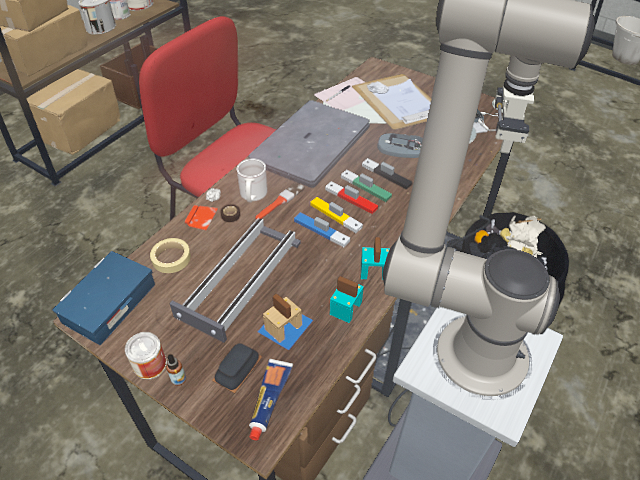

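Top view: bars are at about columns 362 blue, 388 yellow, 420 red, 445 green and 476 black, all around row 236. The rack is at (268,208), and the wooden gauge is on its blue square at (246,271). The turquoise gauge shapes are look-alikes.

```bash
cat > h.py <<'E'
from cell import robot
import numpy as np, cv2
from scipy.optimize import least_squares
def ray(p,px):
    u=np.array([(px[0]-p['cx'])/p['fx'],(px[1]-p['cy'])/p['fy']])
    s=u.copy()
    for _ in range(20): s=u/(1+p['k1']*(s@s))
    V=np.array(p['view']); R=V[:3,:3]; c=-R.T@V[:3,3]
    return c,R.T@np.array([s[0],-s[1],-1])
def at(p,px,z):
    c,d=ray(p,px); return (c+d*(z-c[2])/d[2])[:3]
def proj(p,X):
    V=np.array(p['view']); q=np.atleast_2d(X)@V[:3,:3].T+V[:3,3]
    s=np.c_[q[:,0],-q[:,1]]/-q[:,2:]; s=s*(1+p['k1']*(s**2).sum(1,keepdims=True))
    return s*p['fx']+[p['cx'],p['cy']]
E
python3 - <<'E'
from h import *
from concurrent.futures import ThreadPoolExecutor
np.set_printoptions(precision=4,suppress=True)
P={n:robot.read_camera(n) for n in('top','scene')}
C=['red','yellow','green','blue','black']
for n,z in [('rack',0),('stop_face',.036),('gauge_spot',0),('gauge',0)]+[('bar_'+c,0) for c in C]+[('bare_'+c,.007) for c in C]:
    for k,p in P.items():
        for r in robot.tip_of(p,n)[:2 if n!='gauge' else 3]:
            if r['p']>.2: print(n,k,round(r['p'],2),np.round(r['at'],1),at(p,r['at'],z)[:2])
im=P['top']['pixels'][...,::-1]
cv2.imwrite('pics/bars.png',cv2.resize(im[195:290,345:495],None,fx=5.3,fy=5.3,interpolation=cv2.INTER_CUBIC))
cv2.imwrite('pics/rack.png',cv2.resize(im[170:300,180:350],None,fx=4.5,fy=4.5,interpolation=cv2.INTER_CUBIC))
E
```

```text
rack top 0.68 [262.7 208.8] [0.6056 0.1474]
rack scene 0.73 [237.2 284.8] [0.6009 0.1499]
rack scene 0.38 [345.1 239.8] [ 0.4561 -0.1362]
stop_face top 0.82 [206.  208.6] [0.6004 0.2982]
stop_face top 0.48 [384.  267.9] [ 0.4365 -0.1856]
stop_face scene 0.83 [200.1 321.1] [0.5827 0.3035]
gauge_spot top 0.59 [248.7 271.9] [0.4294 0.184 ]
gauge_spot scene 0.65 [285.3 327.5] [0.4236 0.1875]
gauge_spot scene 0.64 [315.9 228.5] [ 0.5462 -0.128 ]
gauge top 0.97 [343.3 305.4] [ 0.3369 -0.0761]
gauge top 0.59 [294.6 309. ] [0.3275 0.057 ]
gauge top 0.55 [243.7 270.1] [0.4344 0.1979]
gauge scene 0.97 [376.3 274.7] [ 0.3242 -0.0752]
gauge scene 0.86 [284.9 327.9] [0.4237 0.1889]
bar_red top 0.79 [417.1 231.7] [ 0.5394 -0.2819]
bar_red scene 0.71 [317.2 227.4] [ 0.5456 -0.1336]
bar_red scene 0.63 [348.  196.9] [ 0.5402 -0.2898]
bar_yellow top 0.62 [386.  239.3] [ 0.5185 -0.1954]
bar_yellow scene 0.67 [337.8 216.3] [ 0.5215 -0.2033]
bar_green top 0.87 [446.2 235.9] [ 0.5273 -0.3623]
bar_green top 0.74 [423.2 314.2] [ 0.3124 -0.2937]
bar_green scene 0.84 [366.3 184.6] [ 0.5231 -0.3682]
bar_green 
[... 333 characters left out ...]
 0.6223 -0.2949]
bare_red scene 0.52 [363.2 159. ] [ 0.5895 -0.4631]
bare_yellow top 0.97 [383.4 267.1] [ 0.4409 -0.1865]
bare_yellow scene 0.65 [287.  326.6] [0.4187 0.1869]
bare_yellow scene 0.59 [360.2 227. ] [ 0.4436 -0.1954]
bare_green top 0.57 [447.  206.5] [ 0.6087 -0.3654]
bare_green top 0.51 [383.3 238.3] [ 0.5204 -0.1873]
bare_green scene 0.25 [199.3 319. ] [0.6058 0.2871]
bare_green scene 0.24 [366.  187.1] [ 0.5145 -0.3505]
bare_blue top 0.94 [356.6 263.5] [ 0.451  -0.1131]
bare_blue scene 0.97 [346.7 241.2] [ 0.4465 -0.1283]
bare_blue scene 0.72 [283.3 331.1] [0.4185 0.2021]
bare_black top 0.68 [477.9 216.6] [ 0.58   -0.4503]
bare_black scene 0.93 [361.8 159.1] [ 0.5929 -0.4602]
```

View pics/bars.png

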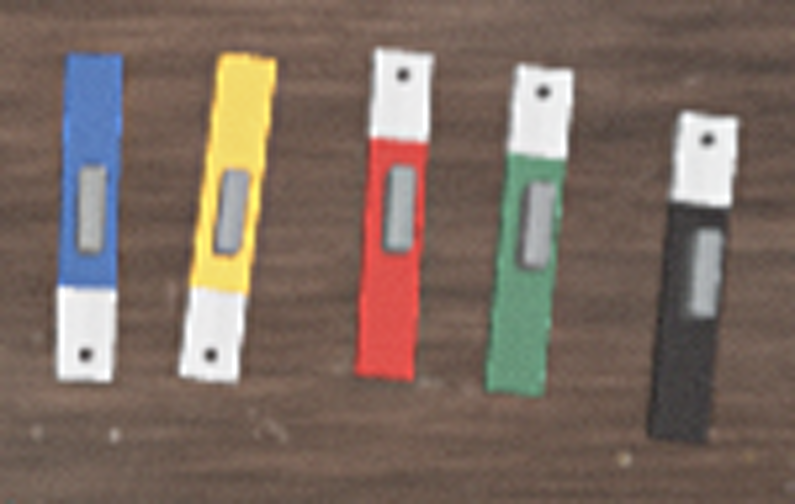

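View pics/rack.png

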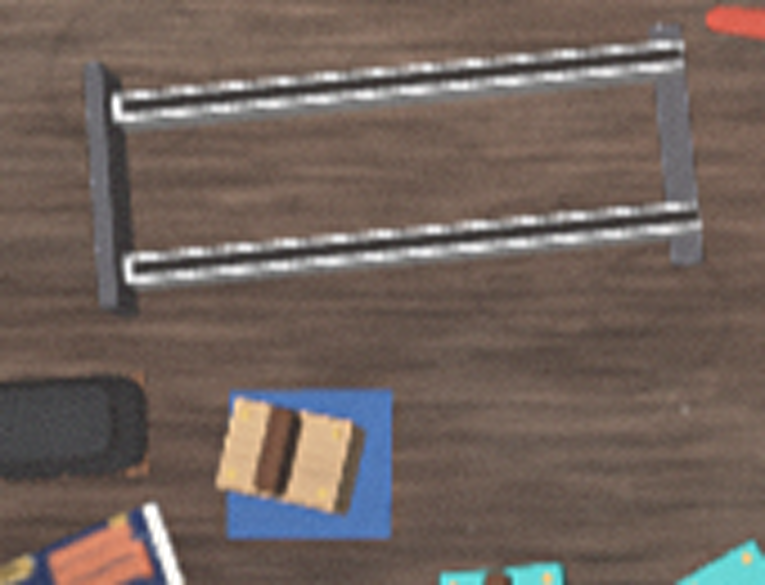

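Zooms: blue and yellow have their bare ends towards the robot. Red, green and black have them away, so those need a half turn. I'll turn the corners into poses next.

Run:
```python
from h import *
np.set_printoptions(precision=4,suppress=True)
p=robot.read_camera('top')
def W(pts,s,o,z): return np.array([at(p,((x+.5)/s-.5+o[0],(y+.5)/s-.5+o[1]),z) for x,y in pts])[:,:2]
B=dict(blue=[(67,55),(123,55),(113,381),(56,379)],yellow=[(219,53),(277,60),(240,382),(179,376)],red=[(375,48),(434,54),(414,380),(356,376)],
green=[(517,65),(574,70),(545,396),(486,390)],black=[(680,112),(739,118),(708,443),(648,436)])
def show(n,w):
    c=w.mean(0); v=(w[0]+w[1]-w[2]-w[3])/2; u=(w[0]+w[3]-w[1]-w[2])/2
    print(n,c,'len',np.linalg.norm(v),'wid',np.linalg.norm(u),'yaw',np.arctan2(v[1],v[0]))
for n,b in B.items(): show(n,W(b,5.3,(345,195),.014))
O=(180,170)
show('gauge top',W([(240,398),(354,421),(338,513),(217,487)],4.5,O,.064))
show('rib',W([(275,405),(300,408),(280,495),(255,490)],4.5,O,.106))
show('spot',W([(229,390),(392,390),(392,538),(229,538)],4.5,O,0))
r=W([(116,107),(684,55),(698,216),(128,269)],4.5,O,.036); show('rails',r)
v=(r[1]+r[2]-r[0]-r[3]); print('rail yaw',np.arctan2(v[0],-v[1]), r)
```

```text
blue [ 0.5277 -0.1271] len 0.17002752200152058 wid 0.029278883632940327 yaw -0.04159162436068335
yellow [ 0.5273 -0.1991] len 0.16996968466578052 wid 0.030967070953082806 yaw -0.13282898626796485
red [ 0.5287 -0.2851] len 0.1714392738415188 wid 0.03037834606922073 yaw -0.08092207141067168
green [ 0.5202 -0.3553] len 0.17104564329011762 wid 0.030109517520199174 yaw -0.11838126733043498
black [ 0.4954 -0.439 ] len 0.17012164233208582 wid 0.03086915826008113 yaw -0.12976832353115186
gauge top [0.4284 0.1884] len 0.054274130656345995 wid 0.07096532545168524 yaw -0.19791467671992383
rib [0.4285 0.1873] len 0.05032470609753804 wid 0.01454674213600338 yaw -0.2137528296779126
spot [0.4272 0.1843] len 0.09071279687107034 wid 0.10004956279242389 yaw 0.014328226637412119
rails [0.6083 0.1233] len 0.09996955684438735 wid 0.3469068290672299 yaw 0.08956367166927018
rail yaw 0.08879941527249496 [[ 0.6428  0.3009]
 [ 0.6733 -0.0454]
 [ 0.574  -0.0536]
 [ 0.543   0.2912]]
```

```bash
cat >> h.py <<'E'
RY=.0888; RC=np.array([.6083,.1233])
def rk(y,x=0): return RC+(y+.025)*np.array([-np.sin(RY),np.cos(RY)])+x*np.array([np.cos(RY),np.sin(RY)])
def plan(*wp,pose=None):
    """waypoints (x,y,z,yaw), shift before turn; prints each leg in tool axes"""
    s=robot.observe(); P=np.array(s['tool_pos']) if pose is None else np.array(pose[:3]); w=s['tool_rot'][2] if pose is None else pose[3]
    if pose is None: print('t',round(s['time'],2),'pose',P.round(4),np.round(s['tool_rot'],4),'open',round(s['opening'],4),'grip',round(s['grip_force'],1),'F',np.round(s['contact_force'],1))
    for x,y,z,yaw in wp:
        d=np.array([x,y,z])-P; c,sn=np.cos(w),np.sin(w)
        t=np.array([d[0]*c+d[1]*sn,d[0]*sn-d[1]*c,-d[2]]); print('shift',t.round(4),'rows>=',int(np.ceil(abs(t).max()/.055)),'turn',round(w-yaw,4))
        P=np.array([x,y,z]); w=yaw
E
python3 -c "
from h import *
plan((.5287,-.2851,.12,-.081),(.5287,-.2851,.033,-.081))"
```

```text
t 1.65 pose [ 0.1893 -0.4897  0.2437] [3.1415 0.     0.3688] open 0.0916 grip 0.0 F [-0.2 -0.1  0.6]
shift [ 0.3904 -0.0685  0.1237] rows>= 8 turn 0.4498
shift [ 0.    -0.     0.087] rows>= 2 turn 0.0
```

Emit:
{"api": "carry_out", "payload": {
  "commands": [
    [[0.0488,-0.0085,0.0154],0,0.43],
    [[0.0488,-0.0085,0.0154],0,0.43],
    [[0.0488,-0.0085,0.0154],0,0.43],
    [[0.0488,-0.0085,0.0154],0,0.43],
    [[0.0488,-0.0085,0.0154],0,0.43],
    [[0.0488,-0.0085,0.0154],0,0.43],
    [[0.0488,-0.0085,0.0154],0,0.43],
    [[0.0488,-0.0085,0.0154],0,0.43],
    [[0,0,0],0.15,0.43],
    [[0,0,0],0.15,0.43],
    [[0,0,0],0.15,0.43],
    [[0,0,0],0,0.43],
    [[0,0,0],0,0.43]
  ],
  "newtons": 30
}}

```text
time: 3.28
tool_pos: [0.5289, -0.2856, 0.1205]
tool_rot: [3.142, 0.0, -0.078]
contact_force: [0.8, 0.0, -0.1]
opening: 0.0394
grip_force: 0.0
```

Emit:
{"api": "carry_out", "payload": {
  "commands": [
    [[0,0.0003,0.04],0,0.43],
    [[0,0,0.032],0,0.43],
    [[0,0,0.015],0,0.43],
    [[0,0,0],0,0.43],
    [[0,0,0],0,0],
    [[0,0,0],0,0],
    [[0,0,0],0,0],
    [[0,0,0],0,0],
    [[0,0,0],0,0],
    [[0,0,-0.03],0,0],
    [[0,0,-0.05],0,0],
    [[0,0,-0.05],0,0],
    [[0,0,0],0,0]
  ],
  "newtons": 40
}}

```text
time: 4.9
tool_pos: [0.5307, -0.2871, 0.1678]
tool_rot: [3.137, -0.007, -0.081]
contact_force: [0.5, 1.0, -1.5]
opening: 0.0136
grip_force: 40.0
```

```bash
python3 -c "
from h import *
for y in (.107,.049,-.009,-.067,-.125): print(y,rk(y).round(4))
x,y=rk(.107); plan((x,y,.165,RY+np.pi),(x,y,.071,RY+np.pi))
p=robot.read_camera('scene'); cv2.imwrite('pics/red.png',cv2.resize(p['pixels'][100:290,250:450,::-1],None,fx=3,fy=3))"
```

```text
0.107 [0.5966 0.2548]
0.049 [0.6017 0.197 ]
-0.009 [0.6069 0.1392]
-0.067 [0.612  0.0815]
-0.125 [0.6172 0.0237]
t 4.9 pose [ 0.5307 -0.2871  0.1678] [ 3.1371 -0.0073 -0.081 ] open 0.0136 grip 40.0 F [ 0.5  1.  -1.5]
shift [ 0.0218 -0.5454  0.0028] rows>= 10 turn -3.3114
shift [-0.     0.     0.094] rows>= 2 turn 0.0
```

Emit:
{"api": "carry_out", "payload": {
  "commands": [
    [[0.002,-0.0496,0],0,0],
    [[0.002,-0.0496,0],0,0],
    [[0.002,-0.0496,0],0,0],
    [[0.002,-0.0496,0],0,0],
    [[0.002,-0.0496,0],0,0],
    [[0.002,-0.0496,0],0,0],
    [[0.002,-0.0496,0],0,0],
    [[0.002,-0.0496,0],0,0],
    [[0.002,-0.0496,0],0,0],
    [[0.002,-0.0496,0],0,0],
    [[0.002,-0.0496,0],0,0],
    [[0,0,0],-0.184,0],
    [[0,0,0],-0.184,0],
    [[0,0,0],-0.184,0],
    [[0,0,0],-0.184,0],
    [[0,0,0],-0.184,0],
    [[0,0,0],-0.184,0],
    [[0,0,0],-0.184,0],
    [[0,0,0],-0.184,0]
  ]
}}

```text
time: 7.32
tool_pos: [0.594, 0.2558, 0.1607]
tool_rot: [-3.138, 0.002, 1.397]
contact_force: [0.4, -0.1, -1.1]
opening: 0.0137
grip_force: 40.0
```

Emit:
{"api": "carry_out", "payload": {
  "commands": [
    [[0,0,0],-0.184,0],
    [[0,0,0],-0.184,0],
    [[0,0,0],-0.184,0],
    [[0,0,0],-0.184,0],
    [[0,0,0],-0.184,0],
    [[0,0,0],-0.184,0],
    [[0,0,0],-0.184,0],
    [[0,0,0],-0.184,0],
    [[0,0,0],-0.184,0],
    [[0,0,0],-0.184,0],
    [[0,0,0],0,0],
    [[0,0,0],0,0]
  ]
}}

```text
time: 8.82
tool_pos: [0.5946, 0.256, 0.1621]
tool_rot: [-3.141, -0.002, -3.056]
contact_force: [0.8, -0.2, -1.3]
opening: 0.0139
grip_force: 40.0
```

```bash
python3 -c "
from h import *
x,y=rk(.107); plan((x,y,.073,RY+np.pi))
p=robot.read_camera('top'); cv2.imwrite('pics/red1.png',cv2.resize(p['pixels'][160:290,180:350,::-1],None,fx=4.5,fy=4.5,interpolation=cv2.INTER_CUBIC))"
```

```text
t 8.82 pose [0.5946 0.256  0.1621] [-3.141e+00 -2.200e-03 -3.056e+00] open 0.0139 grip 40.0 F [ 0.8 -0.2 -1.3]
shift [-0.0019 -0.0014  0.0891] rows>= 2 turn -6.2864
```

View pics/red1.png

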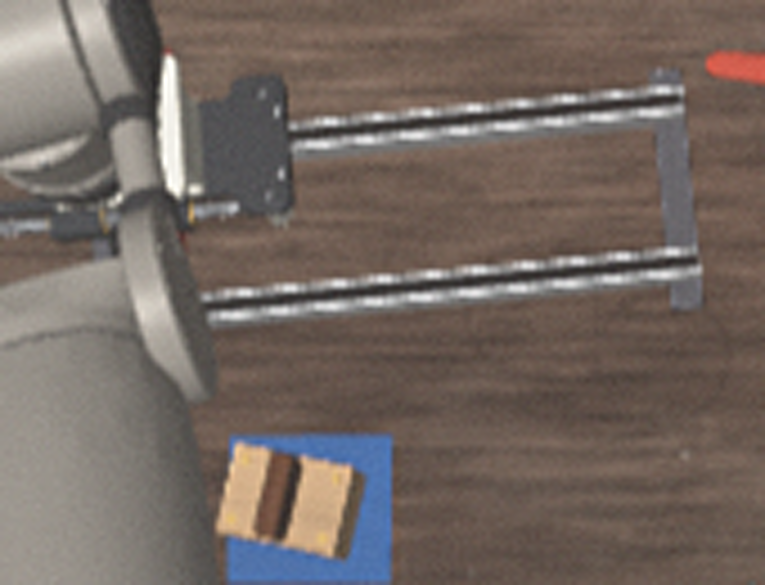

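Emit:
{"api": "carry_out", "payload": {
  "commands": [
    [[-0.0019,-0.0014,0.03],0,0],
    [[0,0,0.03],0,0],
    [[0,0,0.02],0,0],
    [[0,0,0.009],0,0],
    [[0,0,0],0,0],
    [[0,0,0.0015],0,0],
    [[0,0,0],0,0],
    [[0,0,0],0,0]
  ]
}}

```text
time: 9.88
tool_pos: [0.5973, 0.255, 0.0736]
tool_rot: [3.142, 0.001, -3.052]
contact_force: [0.1, -0.0, -1.7]
opening: 0.0141
grip_force: 40.0
```

Emit:
{"api": "carry_out", "payload": {
  "commands": [
    [[0,0,0.0015],0,0],
    [[0,0,0.0015],0,0],
    [[0,0,0],0,0],
    [[0,0,0],0,0.29],
    [[0,0,0],0,0.29],
    [[0,0,0],0,0.29],
    [[0,0,-0.04],0,0.29],
    [[0,0,-0.06],0,0.29],
    [[0,0,0],0,0.29],
    [[0,0,0],0,0.29]
  ]
}}

```text
time: 11.12
tool_pos: [0.5968, 0.2549, 0.1697]
tool_rot: [-3.141, -0.0, -3.052]
contact_force: [0.2, 0.4, -0.5]
opening: 0.0266
grip_force: 0.0
```

```bash
python3 -c "
from h import *
plan((.5273,-.1991,.13,-.133-np.pi),(.5273,-.1991,.034,0))"
```

```text
t 11.12 pose [0.5968 0.2549 0.1697] [-3.1415e+00 -4.0000e-04 -3.0524e+00] open 0.0266 grip 0.0 F [ 0.2  0.4 -0.5]
shift [ 0.1096 -0.446   0.0397] rows>= 9 turn 0.2222
shift [0.    0.    0.096] rows>= 2 turn -3.2746
```

Emit:
{"api": "carry_out", "payload": {
  "commands": [
    [[0.0122,-0.0496,0.0044],0,0.35],
    [[0.0122,-0.0496,0.0044],0,0.43],
    [[0.0122,-0.0496,0.0044],0,0.43],
    [[0.0122,-0.0496,0.0044],0,0.43],
    [[0.0122,-0.0496,0.0044],0,0.43],
    [[0.0122,-0.0496,0.0044],0,0.43],
    [[0.0122,-0.0496,0.0044],0,0.43],
    [[0.0122,-0.0496,0.0044],0,0.43],
    [[0.0122,-0.0496,0.0044],0,0.43],
    [[0,0,0],0.111,0.43],
    [[0,0,0],0.111,0.43],
    [[0,0,0],0,0.43],
    [[0,0,0],0,0.43]
  ]
}}

```text
time: 12.75
tool_pos: [0.5271, -0.1991, 0.1296]
tool_rot: [3.141, -0.002, 3.011]
contact_force: [0.5, -0.2, 0.3]
opening: 0.0395
grip_force: 0.0
```

```bash
python3 -c "
from h import *
plan((.5273,-.1991,.0335,-.133+np.pi))
p=robot.read_camera('top'); cv2.imwrite('pics/red2.png',cv2.resize(p['pixels'][160:290,180:350,::-1],None,fx=4.5,fy=4.5,interpolation=cv2.INTER_CUBIC))"
```

```text
t 12.75 pose [ 0.5271 -0.1991  0.1296] [ 3.1411e+00 -1.6000e-03  3.0112e+00] open 0.0395 grip 0.0 F [ 0.5 -0.2  0.3]
shift [-0.0002  0.      0.0961] rows>= 2 turn 0.0026
```

View pics/red2.png

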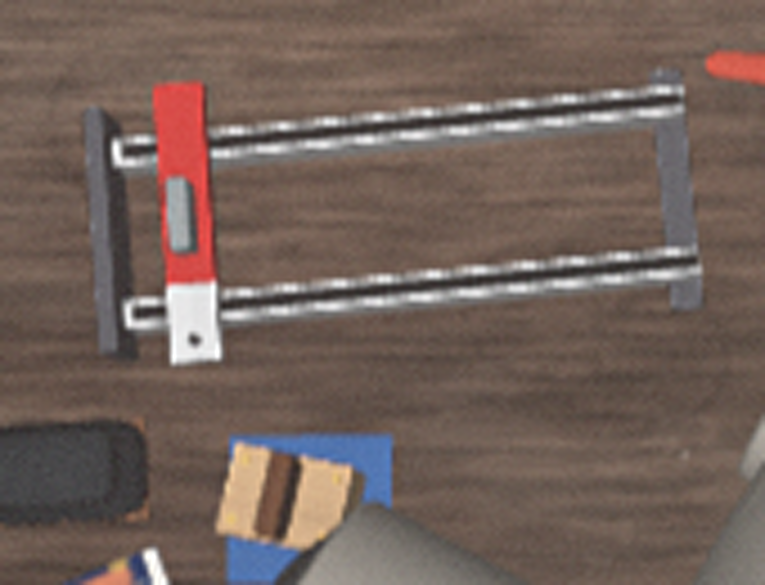

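Red lies across both rails, bare end towards the robot. Its corners in the crop are (153,86), (204,83), (221,360) and (172,364). Next is yellow.

Emit:
{"api": "carry_out", "payload": {
  "commands": [
    [[0,0,0.04],0,0.43],
    [[0,0,0.04],0,0.43],
    [[0,0,0.016],0,0.43],
    [[0,0,0],0,0.43],
    [[0,0,0],0,0],
    [[0,0,0],0,0],
    [[0,0,0],0,0],
    [[0,0,0],0,0],
    [[0,0,-0.03],0,0],
    [[0,0,-0.05],0,0],
    [[0,0,-0.05],0,0],
    [[0,0,0],0,0],
    [[0,0,0],0,0]
  ]
}}

```text
time: 14.42
tool_pos: [0.5267, -0.1991, 0.1633]
tool_rot: [3.141, -0.002, 3.009]
contact_force: [-0.8, -0.1, -2.6]
opening: 0.0135
grip_force: 40.0
```

```bash
python3 -c "
from h import *
w=RY-np.pi
x,y=rk(.049); plan((x,y,.163,w),(x,y,.071,w))
p=robot.read_camera('top')
w=np.array([at(p,((a+.5)/4.5-.5+180,(b+.5)/4.5-.5+160),.05)[:2] for a,b in [(153,86),(204,83),(221,360),(172,364)]])
v=(w[0]+w[1]-w[2]-w[3])/2;d=w.mean(0)-RC
print('red rack x,y',d@[np.cos(RY),np.sin(RY)],d@[-np.sin(RY),np.cos(RY)]-.025,'yaw',np.arctan2(v[1],v[0])-RY,np.hypot(*v))
"
```

```text
t 14.43 pose [ 0.5267 -0.1991  0.1633] [ 3.1410e+00 -2.0000e-03  3.0088e+00] open 0.0135 grip 40.0 F [-0.8 -0.1 -2.6]
shift [-2.190e-02  4.025e-01  3.000e-04] rows>= 8 turn 6.0616
shift [-0.     0.     0.092] rows>= 2 turn 0.0
red rack x,y -0.00012289863699109667 0.10571160554136047 yaw -0.0037875148267571823 0.17004632150558596
```

Emit:
{"api": "carry_out", "payload": {
  "commands": [
    [[-0.0027,0.0503,0],0,0],
    [[-0.0027,0.0503,0],0,0],
    [[-0.0027,0.0503,0],0,0],
    [[-0.0027,0.0503,0],0,0],
    [[-0.0027,0.0503,0],0,0],
    [[-0.0027,0.0503,0],0,0],
    [[-0.0027,0.0503,0],0,0],
    [[-0.0027,0.0503,0],0,0],
    [[0,0,0],-0.111,0],
    [[0,0,0],-0.111,0],
    [[0,0,0],0,0],
    [[0,0,0],0,0],
    [[0,0,0.035],0,0],
    [[0,0,0.035],0,0],
    [[0,0,0.012],0,0],
    [[0,0,0],0,0],
    [[0,0,0],0,0]
  ]
}}

```text
time: 16.6
tool_pos: [0.6032, 0.1967, 0.0839]
tool_rot: [3.141, 0.003, -3.053]
contact_force: [0.2, 0.1, -2.1]
opening: 0.0142
grip_force: 40.0
```

```bash
python3 -c "
from h import *
w=RY-np.pi
x,y=rk(.049); plan((x,y,.071,w))"
```

```text
t 16.6 pose [0.6032 0.1967 0.0839] [ 3.1414e+00  2.7000e-03 -3.0528e+00] open 0.0142 grip 40.0 F [ 0.2  0.1 -2.1]
shift [0.0014 0.0005 0.0129] rows>= 1 turn 0.0
```

Emit:
{"api": "carry_out", "payload": {
  "commands": [
    [[0.0014,0.0005,0.0105],0,0],
    [[0,0,0.0018],0,0],
    [[0,0,0],0,0],
    [[0,0,0],0,0.29],
    [[0,0,0],0,0.29],
    [[0,0,0],0,0.29],
    [[0,0,-0.04],0,0.29],
    [[0,0,-0.05],0,0.29],
    [[0,0,0],0,0.29],
    [[0,0,0],0,0.29]
  ]
}}

```text
time: 17.85
tool_pos: [0.6004, 0.1968, 0.1596]
tool_rot: [-3.141, -0.001, -3.052]
contact_force: [0.3, -1.5, -0.7]
opening: 0.0266
grip_force: 0.0
```

```bash
python3 -c "
from h import *
plan((.5202,-.3553,.13,-.118-np.pi),(.5202,-.3553,.034,-.118))"
```

```text
t 17.85 pose [0.6004 0.1968 0.1596] [-3.1414e+00 -7.0000e-04 -3.0523e+00] open 0.0266 grip 0.0 F [ 0.3 -1.5 -0.7]
shift [ 0.1291 -0.5428  0.0296] rows>= 10 turn 0.2073
shift [0.    0.    0.096] rows>= 2 turn -3.1416
```

Emit:
{"api": "carry_out", "payload": {
  "commands": [
    [[0.0117,-0.0493,0.0027],0,0.35],
    [[0.0117,-0.0493,0.0027],0,0.43],
    [[0.0117,-0.0493,0.0027],0,0.43],
    [[0.0117,-0.0493,0.0027],0,0.43],
    [[0.0117,-0.0493,0.0027],0,0.43],
    [[0.0117,-0.0493,0.0027],0,0.43],
    [[0.0117,-0.0493,0.0027],0,0.43],
    [[0.0117,-0.0493,0.0027],0,0.43],
    [[0.0117,-0.0493,0.0027],0,0.43],
    [[0.0117,-0.0493,0.0027],0,0.43],
    [[0.0117,-0.0493,0.0027],0,0.43],
    [[0,0,0],0.104,0.43],
    [[0,0,0],0.104,0.43],
    [[0,0,0],0,0.43],
    [[0,0,0],0,0.43]
  ]
}}

```text
time: 19.73
tool_pos: [0.5206, -0.3543, 0.1295]
tool_rot: [3.141, -0.001, 3.025]
contact_force: [0.1, -0.5, 0.2]
opening: 0.0396
grip_force: 0.0
```

```bash
python3 -c "
from h import *
plan((.5202,-.3553,.0335,-.118+np.pi))
p=robot.read_camera('scene')
for c in ('green','blue','black'):
    for r in robot.tip_of(p,'bar_'+c)[:2]: print(c,round(r['p'],2),at(p,r['at'],0)[:2].round(3))
"
```

```text
t 19.73 pose [ 0.5206 -0.3543  0.1295] [ 3.1407e+00 -1.4000e-03  3.0250e+00] open 0.0396 grip 0.0 F [ 0.1 -0.5  0.2]
shift [ 0.0003 -0.0011  0.096 ] rows>= 2 turn 0.0014
green 0.82 [ 0.531 -0.365]
green 0.45 [0.626 0.24 ]
blue 0.85 [ 0.533 -0.132]
blue 0.17 [0.596 0.149]
black 0.46 [ 0.498 -0.454]
```

Emit:
{"api": "carry_out", "payload": {
  "commands": [
    [[0.0003,-0.0011,0.04],0,0.43],
    [[0,0,0.04],0,0.43],
    [[0,0,0.016],0,0.43],
    [[0,0,0],0,0.43],
    [[0,0,0],0,0],
    [[0,0,0],0,0],
    [[0,0,0],0,0],
    [[0,0,0],0,0],
    [[0,0,-0.03],0,0],
    [[0,0,-0.05],0,0],
    [[0,0,-0.05],0,0],
    [[0,0,0],0,0],
    [[0,0,0],0,0]
  ]
}}

```text
time: 21.55
tool_pos: [0.5198, -0.3553, 0.1633]
tool_rot: [3.141, -0.002, 3.023]
contact_force: [-0.5, 0.3, -1.8]
opening: 0.0138
grip_force: 40.0
```

```bash
python3 -c "
from h import *
x,y=rk(-.009); plan((x,y,.163,RY),(x,y,.071,RY))"
```

```text
t 21.55 pose [ 0.5198 -0.3553  0.1633] [ 3.1406e+00 -1.6000e-03  3.0228e+00] open 0.0138 grip 40.0 F [-0.5  0.3 -1.8]
shift [-2.780e-02  5.013e-01  3.000e-04] rows>= 10 turn 2.934
shift [0.    0.    0.092] rows>= 2 turn 0.0
```

Emit:
{"api": "carry_out", "payload": {
  "commands": [
    [[-0.0028,0.0501,0],0,0],
    [[-0.0028,0.0501,0],0,0],
    [[-0.0028,0.0501,0],0,0],
    [[-0.0028,0.0501,0],0,0],
    [[-0.0028,0.0501,0],0,0],
    [[-0.0028,0.0501,0],0,0],
    [[-0.0028,0.0501,0],0,0],
    [[-0.0028,0.0501,0],0,0],
    [[-0.0028,0.0501,0],0,0],
    [[-0.0028,0.0501,0],0,0],
    [[0,0,0],0.183,0],
    [[0,0,0],0.183,0],
    [[0,0,0],0.183,0],
    [[0,0,0],0.183,0],
    [[0,0,0],0.183,0],
    [[0,0,0],0.183,0],
    [[0,0,0],0.183,0],
    [[0,0,0],0.183,0],
    [[0,0,0],0.183,0],
    [[0,0,0],0.183,0]
  ]
}}

```text
time: 24.05
tool_pos: [0.6064, 0.1382, 0.1617]
tool_rot: [-3.137, 0.002, 1.187]
contact_force: [0.9, -0.7, -2.5]
opening: 0.0132
grip_force: 40.0
```

Emit:
{"api": "carry_out", "payload": {
  "commands": [
    [[0,0,0],0.183,0],
    [[0,0,0],0.183,0],
    [[0,0,0],0.183,0],
    [[0,0,0],0.183,0],
    [[0,0,0],0.183,0],
    [[0,0,0],0.183,0],
    [[0,0,0],0,0],
    [[0,0,0.035],0,0],
    [[0,0,0.035],0,0],
    [[0,0,0],0,0],
    [[0,0,0],0,0]
  ]
}}

```text
time: 25.42
tool_pos: [0.6081, 0.1384, 0.0951]
tool_rot: [3.141, -0.001, 0.097]
contact_force: [0.2, 0.1, -1.4]
opening: 0.0138
grip_force: 40.0
```

```bash
python3 -c "
from h import *
x,y=rk(-.009); plan((x,y,.071,RY))"
```

```text
t 25.43 pose [0.6081 0.1384 0.0951] [ 3.1415e+00 -8.0000e-04  9.6600e-02] open 0.0138 grip 40.0 F [ 0.2  0.1 -1.4]
shift [-0.0012 -0.0009  0.0241] rows>= 1 turn 0.0078
```

Emit:
{"api": "carry_out", "payload": {
  "commands": [
    [[-0.0012,-0.0009,0.015],0,0],
    [[0,0,0.0065],0.008,0],
    [[0,0,0.0018],0,0],
    [[0,0,0],0,0],
    [[0,0,0],0,0.29],
    [[0,0,0],0,0.29],
    [[0,0,0],0,0.29],
    [[0,0,-0.04],0,0.29],
    [[0,0,-0.05],0,0.29],
    [[0,0,0],0,0.29],
    [[0,0,0],0,0.29]
  ]
}}

```text
time: 26.8
tool_pos: [0.606, 0.1392, 0.1607]
tool_rot: [3.141, 0.0, 0.087]
contact_force: [0.5, -0.3, -0.1]
opening: 0.0261
grip_force: 0.0
```

```bash
python3 -c "
from h import *
plan((.5277,-.1271,.13,-.042),(.5277,-.1271,.034,-.042))"
```

```text
t 26.8 pose [0.606  0.1392 0.1607] [3.1415e+00 5.0000e-04 8.6900e-02] open 0.0261 grip 0.0 F [ 0.5 -0.3 -0.1]
shift [-0.1011  0.2585  0.0307] rows>= 5 turn 0.1289
shift [ 0.    -0.     0.096] rows>= 2 turn 0.0
```

Emit:
{"api": "carry_out", "payload": {
  "commands": [
    [[-0.0168,0.0431,0.0051],0,0.43],
    [[-0.0168,0.0431,0.0051],0,0.43],
    [[-0.0168,0.0431,0.0051],0,0.43],
    [[-0.0168,0.0431,0.0051],0,0.43],
    [[-0.0168,0.0431,0.0051],0,0.43],
    [[-0.0168,0.0431,0.0051],0,0.43],
    [[0,0,0],0.129,0.43],
    [[0,0,0],0,0.43],
    [[0,0,0],0,0.43]
  ]
}}

```text
time: 27.92
tool_pos: [0.528, -0.1266, 0.1297]
tool_rot: [-3.141, 0.001, -0.039]
contact_force: [-0.6, 0.3, -0.0]
opening: 0.0395
grip_force: 0.0
```

```bash
python3 -c "
from h import *
plan((.5277,-.1271,.0335,-.042))
p=robot.read_camera('scene')
cv2.imwrite('pics/s3.png',p['pixels'][...,::-1])
for c in ('blue','black'):
    for r in robot.tip_of(p,'bar_'+c)[:2]: print(c,round(r['p'],2),at(p,r['at'],0)[:2].round(3))
"
```

```text
t 27.93 pose [ 0.528  -0.1266  0.1297] [-3.1411e+00  1.4000e-03 -3.9200e-02] open 0.0395 grip 0.0 F [-0.6  0.3 -0. ]
shift [-0.0003  0.0005  0.0962] rows>= 2 turn 0.0028
blue 0.93 [ 0.536 -0.129]
blue 0.59 [ 0.696 -0.142]
```

View pics/s3.png

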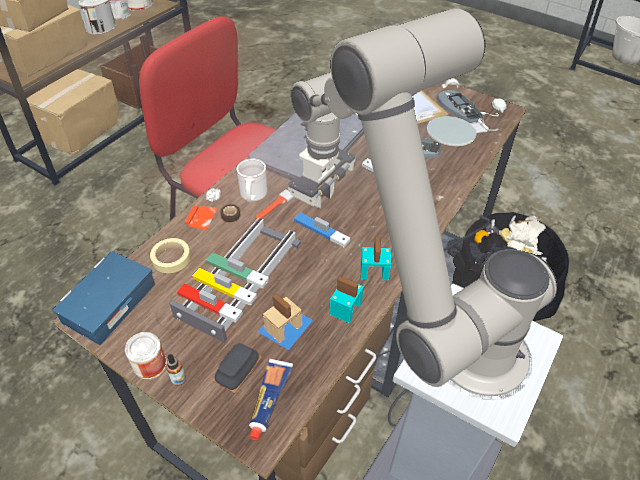

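Red, yellow and green lie on the rack, and blue is undisturbed at (322,228). Next is blue.

Emit:
{"api": "carry_out", "payload": {
  "commands": [
    [[-0.0003,0.0005,0.04],0,0.43],
    [[0,0,0.04],0,0.43],
    [[0,0,0.016],0,0.43],
    [[0,0,0],0,0.43],
    [[0,0,0],0,0],
    [[0,0,0],0,0],
    [[0,0,0],0,0],
    [[0,0,0],0,0],
    [[0,0,-0.03],0,0],
    [[0,0,-0.05],0,0],
    [[0,0,-0.05],0,0],
    [[0,0,0],0,0],
    [[0,0,0],0,0]
  ]
}}

```text
time: 29.7
tool_pos: [0.5272, -0.1274, 0.1635]
tool_rot: [-3.141, 0.002, -0.042]
contact_force: [-0.5, 0.1, -3.3]
opening: 0.0137
grip_force: 40.0
```

```bash
python3 -c "
from h import *
x,y=rk(-.067); plan((x,y,.163,RY),(x,y,.071,RY))"
```

```text
t 29.7 pose [ 0.5272 -0.1274  0.1635] [-3.141e+00  1.900e-03 -4.220e-02] open 0.0137 grip 40.0 F [-0.5  0.1 -3.3]
shift [ 0.076  -0.2122  0.0005] rows>= 4 turn -0.131
shift [0.    0.    0.092] rows>= 2 turn 0.0
```

Emit:
{"api": "carry_out", "payload": {
  "commands": [
    [[0.0152,-0.0424,0],0,0],
    [[0.0152,-0.0424,0],0,0],
    [[0.0152,-0.0424,0],0,0],
    [[0.0152,-0.0424,0],0,0],
    [[0.0152,-0.0424,0],0,0],
    [[0,0,0],-0.131,0],
    [[0,0,0],0,0],
    [[0,0,0.035],0,0],
    [[0,0,0.035],0,0],
    [[0,0,0],0,0],
    [[0,0,0],0,0]
  ]
}}

```text
time: 31.08
tool_pos: [0.6134, 0.0805, 0.0952]
tool_rot: [3.141, -0.001, 0.087]
contact_force: [0.9, -0.1, -1.5]
opening: 0.0139
grip_force: 40.0
```

```bash
python3 -c "
from h import *
x,y=rk(-.067); plan((x,y,.071,RY))"
```

```text
t 31.07 pose [0.6134 0.0805 0.0952] [ 3.1414e+00 -8.0000e-04  8.6900e-02] open 0.0139 grip 40.0 F [ 0.9 -0.1 -1.5]
shift [-0.0013 -0.0011  0.0242] rows>= 1 turn -0.0019
```

Emit:
{"api": "carry_out", "payload": {
  "commands": [
    [[-0.0013,-0.0011,0.015],0,0],
    [[0,0,0.0065],0,0],
    [[0,0,0.0018],0,0],
    [[0,0,0],0,0],
    [[0,0,0],0,0.29],
    [[0,0,0],0,0.29],
    [[0,0,0],0,0.29],
    [[0,0,-0.04],0,0.29],
    [[0,0,-0.05],0,0.29],
    [[0,0,0],0,0.29],
    [[0,0,0],0,0.29]
  ]
}}

```text
time: 32.45
tool_pos: [0.6112, 0.0819, 0.1609]
tool_rot: [3.142, 0.0, 0.089]
contact_force: [-1.1, 0.7, 0.2]
opening: 0.0267
grip_force: 0.0
```

```bash
python3 -c "
from h import *
plan((.4954,-.439,.13,-.130),(.4954,-.439,.034,-.130))
for n in('top','scene'):
  p=robot.read_camera(n)
  for r in robot.tip_of(p,'bar_black')[:2]: print(n,round(r['p'],2),at(p,r['at'],0)[:2].round(3))
"
```

```text
t 32.45 pose [0.6112 0.0819 0.1609] [3.1415e+00 4.0000e-04 8.8800e-02] open 0.0267 grip 0.0 F [-1.1  0.7  0.2]
shift [-0.1615  0.5086  0.0309] rows>= 10 turn 0.2188
shift [ 0.    -0.     0.096] rows>= 2 turn 0.0
top 0.76 [ 0.491 -0.439]
```

Emit:
{"api": "carry_out", "payload": {
  "commands": [
    [[-0.0162,0.0509,0.0031],0,0.43],
    [[-0.0162,0.0509,0.0031],0,0.43],
    [[-0.0162,0.0509,0.0031],0,0.43],
    [[-0.0162,0.0509,0.0031],0,0.43],
    [[-0.0162,0.0509,0.0031],0,0.43],
    [[-0.0162,0.0509,0.0031],0,0.43],
    [[-0.0162,0.0509,0.0031],0,0.43],
    [[-0.0162,0.0509,0.0031],0,0.43],
    [[-0.0162,0.0509,0.0031],0,0.43],
    [[-0.0162,0.0509,0.0031],0,0.43],
    [[0,0,0],0.11,0.43],
    [[0,0,0],0.11,0.43],
    [[0,0,0],0,0.43],
    [[0,0,0],0,0.43]
  ]
}}

```text
time: 34.4
tool_pos: [0.4953, -0.4392, 0.1298]
tool_rot: [-3.141, 0.001, -0.129]
contact_force: [0.3, 0.1, 0.5]
opening: 0.0396
grip_force: 0.0
```

```bash
python3 -c "
from h import *
plan((.4954,-.439,.0335,-.130))
p=robot.read_camera('scene'); cv2.imwrite('pics/b1.png',cv2.resize(p['pixels'][100:300,260:500,::-1],None,fx=3,fy=3))
p=robot.read_camera('top')
im=p['pixels'][...,::-1]; cv2.imwrite('pics/b2.png',np.hstack([cv2.resize(im[160:290,180:350],None,fx=3,fy=3,interpolation=cv2.INTER_CUBIC),cv2.resize(im[190:320,420:550],None,fx=2,fy=3,interpolation=cv2.INTER_CUBIC)]))
"
```

```text
t 34.4 pose [ 0.4953 -0.4392  0.1298] [-3.1412e+00  5.0000e-04 -1.2890e-01] open 0.0396 grip 0.0 F [0.3 0.1 0.5]
shift [ 0.0001 -0.0002  0.0963] rows>= 2 turn 0.0011
```

View pics/b2.png

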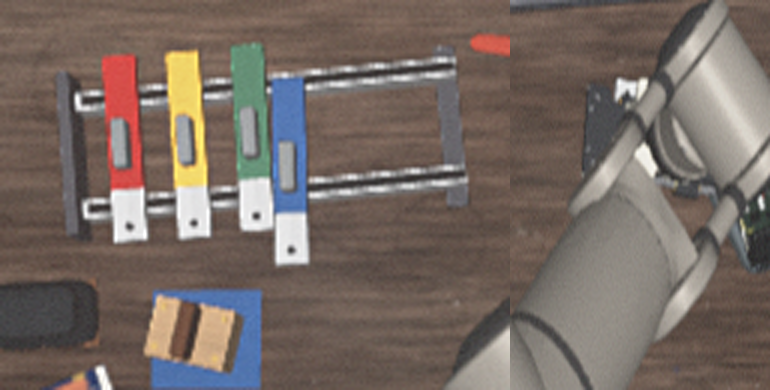

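Blue has been knocked about 3 cm towards the robot and up against green. I'll place black first and then mend blue.

Emit:
{"api": "carry_out", "payload": {
  "commands": [
    [[0,0,0.04],0,0.43],
    [[0,0,0.04],0,0.43],
    [[0,0,0.016],0,0.43],
    [[0,0,0],0,0.43],
    [[0,0,0],0,0],
    [[0,0,0],0,0],
    [[0,0,0],0,0],
    [[0,0,0],0,0],
    [[0,0,-0.03],0,0],
    [[0,0,-0.05],0,0],
    [[0,0,-0.05],0,0],
    [[0,0,0],0,0],
    [[0,0,0],0,0]
  ]
}}

```text
time: 36.12
tool_pos: [0.4947, -0.4388, 0.163]
tool_rot: [-3.14, 0.002, -0.131]
contact_force: [-0.0, 0.6, -3.1]
opening: 0.0138
grip_force: 40.0
```

```bash
python3 -c "
from h import *
x,y=rk(-.125); plan((x,y,.163,RY+np.pi),(x,y,.071,RY))
p=robot.read_camera('top')
m={'red':[(103,57),(135,56),(147,239),(116,242)],'yellow':[(166,53),(199,51),(210,234),(179,238)],'green':[(231,45),(263,43),(273,227),(241,231)],'blue':[(273,78),(305,76),(309,262),(277,265)]}
for n,q in m.items():
  w=np.array([at(p,((a+.5)/3-.5+180,(b+.5)/3-.5+160),.05)[:2] for a,b in q])
  v=(w[0]+w[1]-w[2]-w[3])/2;d=w.mean(0)-RC
  print(n,w.mean(0).round(4),'rack',d@[np.cos(RY),np.sin(RY)],d@[-np.sin(RY),np.cos(RY)]-.025,'yaw',np.arctan2(v[1],v[0])-RY,np.hypot(*v))
"
```

```text
t 36.12 pose [ 0.4947 -0.4388  0.163 ] [-3.1402e+00  1.8000e-03 -1.3130e-01] open 0.0138 grip 40.0 F [-0.   0.6 -3.1]
shift [ 0.0609 -0.4746 -0.    ] rows>= 9 turn -3.3616
shift [-0.     0.     0.092] rows>= 2 turn 3.1416
red [0.5967 0.2531] rack -1.1855779903738642e-05 0.1053271008463949 yaw -0.0008032111120839652 0.16917660475842639
yellow [0.6006 0.1959] rack -0.0012458356118018907 0.04804737071836591 yaw -0.008140020207746429 0.16907280083306986
green [0.6072 0.1386] rack 0.0002529170994487494 -0.009628040233561872 yaw -0.02378485946764572 0.1698803881581797
blue [0.5762 0.1031] rack -0.03376825792383326 -0.04226252371919913 yaw -0.05875980058194999 0.1700298928076796
```

Emit:
{"api": "carry_out", "payload": {
  "commands": [
    [[0.0061,-0.0475,0],0,0],
    [[0.0061,-0.0475,0],0,0],
    [[0.0061,-0.0475,0],0,0],
    [[0.0061,-0.0475,0],0,0],
    [[0.0061,-0.0475,0],0,0],
    [[0.0061,-0.0475,0],0,0],
    [[0.0061,-0.0475,0],0,0],
    [[0.0061,-0.0475,0],0,0],
    [[0.0061,-0.0475,0],0,0],
    [[0.0061,-0.0475,0],0,0],
    [[0,0,0],-0.184,0],
    [[0,0,0],-0.184,0],
    [[0,0,0],-0.184,0],
    [[0,0,0],-0.184,0],
    [[0,0,0],-0.184,0],
    [[0,0,0],-0.184,0],
    [[0,0,0],-0.184,0],
    [[0,0,0],-0.184,0],
    [[0,0,0],-0.184,0]
  ]
}}

```text
time: 38.55
tool_pos: [0.6168, 0.0236, 0.1618]
tool_rot: [-3.137, -0.0, 1.531]
contact_force: [-0.4, -0.4, -2.5]
opening: 0.0137
grip_force: 40.0
```

Emit:
{"api": "carry_out", "payload": {
  "commands": [
    [[0,0,0],-0.184,0],
    [[0,0,0],-0.184,0],
    [[0,0,0],-0.184,0],
    [[0,0,0],-0.184,0],
    [[0,0,0],-0.184,0],
    [[0,0,0],-0.184,0],
    [[0,0,0],-0.184,0],
    [[0,0,0],-0.184,0],
    [[0,0,0],-0.184,0],
    [[0,0,0],-0.05,0],
    [[0,0,0],0,0],
    [[0,0,0.035],0,0],
    [[0,0,0.035],0,0],
    [[0,0,0],0,0],
    [[0,0,0],0,0]
  ]
}}

```text
time: 40.42
tool_pos: [0.6185, 0.0234, 0.095]
tool_rot: [-3.141, 0.001, -3.053]
contact_force: [0.2, 0.2, -1.5]
opening: 0.0137
grip_force: 40.0
```

```bash
python3 -c "
from h import *
x,y=rk(-.125); plan((x,y,.071,RY-np.pi))"
```

```text
t 40.42 pose [0.6185 0.0234 0.095 ] [-3.1413e+00  9.0000e-04 -3.0529e+00] open 0.0137 grip 40.0 F [ 0.2  0.2 -1.5]
shift [0.0013 0.0004 0.024 ] rows>= 1 turn -0.0001
```

Emit:
{"api": "carry_out", "payload": {
  "commands": [
    [[0.0013,0.0004,0.015],0,0],
    [[0,0,0.0065],0,0],
    [[0,0,0.0018],0,0],
    [[0,0,0],0,0],
    [[0,0,0],0,0.26],
    [[0,0,0],0,0.26],
    [[0,0,0],0,0.26],
    [[0,0,-0.04],0,0.26],
    [[0,0,-0.05],0,0.26],
    [[0,0,0],0,0.26],
    [[0,0,0],0,0.26]
  ]
}}

```text
time: 41.8
tool_pos: [0.6162, 0.0238, 0.1605]
tool_rot: [-3.142, -0.0, -3.052]
contact_force: [-0.9, 0.4, 0.3]
opening: 0.0237
grip_force: 0.0
```

```bash
python3 -c "
from h import *
plan((.5702,.1029,.13,.03-np.pi),(.5702,.1029,.0705,.03-np.pi))
x,y=rk(-.067,-.006); plan((x,y,.12,RY-np.pi),pose=(.5702,.1029,.12,.03-np.pi))"
```

```text
t 41.8 pose [0.6162 0.0238 0.1605] [-3.1416e+00 -4.0000e-04 -3.0524e+00] open 0.0237 grip 0.0 F [-0.9  0.4  0.3]
shift [0.0388 0.0829 0.0305] rows>= 2 turn 0.0592
shift [-0.      0.      0.0595] rows>= 2 turn 0.0
shift [-0.0352 -0.023  -0.    ] rows>= 1 turn -0.0588
```

Emit:
{"api": "carry_out", "payload": {
  "commands": [
    [[0.0194,0.0415,0.015],0,0.26],
    [[0.0194,0.0415,0.0155],0,0.26],
    [[0,0,0],0.059,0.26],
    [[0,0,0],0,0.26],
    [[0,0,0],0,0.26],
    [[0,0,0.02],0,0.26],
    [[0,0,0],0,0.26]
  ]
}}

```text
time: 42.68
tool_pos: [0.5697, 0.1024, 0.109]
tool_rot: [-3.141, -0.003, -3.112]
contact_force: [-0.2, 0.2, 0.4]
opening: 0.0241
grip_force: 0.0
```

```bash
python3 -c "
from h import *
plan((.5702,.1029,.0705,.03-np.pi))"
```

```text
t 42.67 pose [0.5697 0.1024 0.109 ] [-3.1414 -0.0032 -3.1117] open 0.0241 grip 0.0 F [-0.2  0.2  0.4]
shift [-0.0005  0.0005  0.0385] rows>= 1 turn -0.0001
```

Emit:
{"api": "carry_out", "payload": {
  "commands": [
    [[-0.0005,0.0005,0.02],0,0.26],
    [[0,0,0.0185],0,0.26],
    [[0,0,0],0,0.26],
    [[0,0,0],0,0],
    [[0,0,0],0,0],
    [[0,0,0],0,0],
    [[0,0,0],0,0],
    [[0,0,-0.025],0,0],
    [[0,0,-0.04],0,0],
    [[0,0,0],0,0],
    [[0,0,0],0,0]
  ]
}}

```text
time: 44.05
tool_pos: [0.5702, 0.1034, 0.1359]
tool_rot: [-3.141, -0.002, -3.111]
contact_force: [-0.1, -0.1, -2.1]
opening: 0.013
grip_force: 40.0
```

```bash
python3 -c "
from h import *
x,y=rk(-.067,-.006); plan((x,y,.105,RY-np.pi))"
```

```text
t 44.05 pose [0.5702 0.1034 0.1359] [-3.1415e+00 -2.0000e-03 -3.1114e+00] open 0.013 grip 40.0 F [-0.1 -0.1 -2.1]
shift [-0.0352 -0.0236  0.0309] rows>= 1 turn -0.0586
```

Emit:
{"api": "carry_out", "payload": {
  "commands": [
    [[-0.0176,-0.0118,0],0,0],
    [[-0.0176,-0.0118,0],0,0],
    [[0,0,0],-0.0586,0],
    [[0,0,0],0,0],
    [[0,0,0.03],0,0],
    [[0,0,0.01],0,0],
    [[0,0,0],0,0],
    [[0,0,0],0,0]
  ]
}}

```text
time: 45.05
tool_pos: [0.6074, 0.081, 0.0977]
tool_rot: [-3.141, 0.001, -3.053]
contact_force: [-0.0, 0.3, -1.8]
opening: 0.0135
grip_force: 40.0
```

```bash
python3 -c "
from h import *
x,y=rk(-.067,-.006); plan((x,y,.0715,RY-np.pi))"
```

```text
t 45.05 pose [0.6074 0.081  0.0977] [-3.1414e+00  1.2000e-03 -3.0530e+00] open 0.0135 grip 40.0 F [-0.   0.3 -1.8]
shift [0.0013 0.     0.0262] rows>= 1 turn -0.0002
```

Emit:
{"api": "carry_out", "payload": {
  "commands": [
    [[0.0013,0,0.017],0,0],
    [[0,0,0.0065],0,0],
    [[0,0,0.0025],0,0],
    [[0,0,0],0,0],
    [[0,0,0],0,0.26],
    [[0,0,0],0,0.26],
    [[0,0,0],0,0.26],
    [[0,0,-0.04],0,0.26],
    [[0,0,-0.06],0,0.26],
    [[0,0,-0.04],0,0.26],
    [[0,0,0],0,0.26],
    [[0,0,0],0,0.26]
  ]
}}

```text
time: 46.55
tool_pos: [0.6052, 0.0808, 0.2099]
tool_rot: [3.142, -0.001, -3.053]
contact_force: [-0.3, -0.1, -1.0]
opening: 0.0241
grip_force: 0.0
```

```bash
python3 -c "
from h import *
plan((.4284,.1879,.2,-.205-np.pi),(.4284,.1879,.088,0))"
```

```text
t 46.55 pose [0.6052 0.0808 0.2099] [ 3.1416e+00 -1.4000e-03 -3.0528e+00] open 0.0241 grip 0.0 F [-0.3 -0.1 -1. ]
shift [0.1666 0.1223 0.0099] rows>= 4 turn 0.2937
shift [0.    0.    0.112] rows>= 3 turn -3.3466
```

Emit:
{"api": "carry_out", "payload": {
  "commands": [
    [[0.0416,0.0306,0.0025],0,0.4],
    [[0.0416,0.0306,0.0025],0,0.5],
    [[0.0416,0.0306,0.0025],0,0.5],
    [[0.0416,0.0306,0.0025],0,0.5],
    [[0,0,0],0.147,0.5],
    [[0,0,0],0.147,0.5],
    [[0,0,0],0,0.5],
    [[0,0,0],0,0.5]
  ]
}}

```text
time: 47.55
tool_pos: [0.4287, 0.1878, 0.2]
tool_rot: [-3.141, -0.002, 2.939]
contact_force: [-0.0, 0.2, 0.7]
opening: 0.0458
grip_force: 0.0
```

```bash
python3 -c "
from h import *
plan((.4284,.1879,.086,-.205+np.pi))
p=robot.read_camera('top')
cv2.imwrite('pics/g1.png',cv2.resize(p['pixels'][160:290,180:350,::-1],None,fx=4.5,fy=4.5,interpolation=cv2.INTER_CUBIC))"
```

```text
t 47.55 pose [0.4287 0.1878 0.2   ] [-3.1407e+00 -1.6000e-03  2.9390e+00] open 0.0458 grip 0.0 F [-0.   0.2  0.7]
shift [0.0003 0.     0.114 ] rows>= 3 turn 0.0024
```

View pics/g1.png

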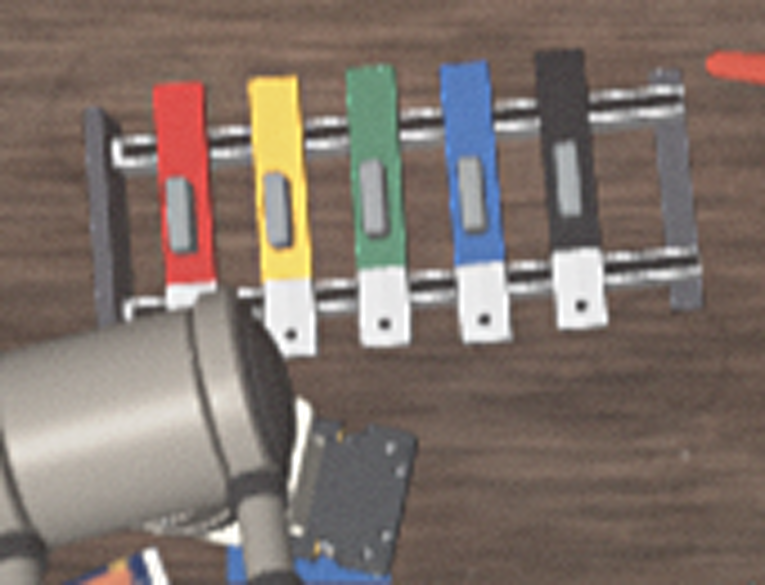

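All five lie in order. Gripping the gauge and measuring the row.

Emit:
{"api": "carry_out", "payload": {
  "commands": [
    [[0.0003,0,0.045],0,0.5],
    [[0,0,0.045],0,0.5],
    [[0,0,0.024],0,0.5],
    [[0,0,0],0,0.5],
    [[0,0,0],0,0.5],
    [[0,0,0],0,0],
    [[0,0,0],0,0],
    [[0,0,0],0,0],
    [[0,0,0],0,0],
    [[0,0,0],0,0]
  ],
  "newtons": 50
}}

```text
time: 48.85
tool_pos: [0.4285, 0.188, 0.0867]
tool_rot: [-3.141, -0.0, 2.937]
contact_force: [0.7, 0.4, -2.7]
opening: 0.0141
grip_force: 50.0
```

```bash
python3 -c "
from h import *
p=robot.read_camera('top')
m={'yellow':[(249,78),(298,76),(316,353),(266,354)],'green':[(346,69),(395,66),(410,343),(361,346)],'blue':[(440,64),(487,61),(511,339),(463,343)],'black':[(534,52),(583,49),(607,325),(558,328)]}
for n,q in m.items():
  w=np.array([at(p,((a+.5)/4.5-.5+180,(b+.5)/4.5-.5+160),.05)[:2] for a,b in q])
  v=(w[0]+w[1]-w[2]-w[3])/2;d=w.mean(0)-RC
  print(n,'rack',d@[np.cos(RY),np.sin(RY)],d@[-np.sin(RY),np.cos(RY)]-.025,'yaw',np.arctan2(v[1],v[0])-RY,np.hypot(*v))
s=robot.observe(); z=s['tool_pos'][2]; w=RY-np.pi; print('foot=z-',z)
x,y=rk(.107); plan((*s['tool_pos'][:2],.215,s['tool_rot'][2]),(x,y,.215,w),(x,y,z+.028,w))
"
```

```text
yellow rack -0.0005925605803429433 0.04845360091295237 yaw -0.010002925060173765 0.1693703558190821
green rack -0.00034422546738396674 -0.00943044461005725 yaw -0.023682255530584492 0.16955869437900617
blue rack -0.0032080954879989423 -0.06792080623257296 yaw 0.001145219363693148 0.1708104118330042
black rack -0.0004928912278548717 -0.12566502667342466 yaw -0.0010508675897245856 0.16939340748498238
foot=z- 0.08667931690278183
t 48.9 pose [0.4285 0.188  0.0867] [-3.1412e+00 -5.0000e-04  2.9364e+00] open 0.0135 grip 50.0 F [-0.  -0.4 -2.5]
shift [ 0.      0.     -0.1283] rows>= 3 turn 0.0
shift [-0.151   0.0997 -0.    ] rows>= 3 turn 5.9892
shift [-0.      0.      0.1003] rows>= 2 turn 0.0
```

Emit:
{"api": "carry_out", "payload": {
  "commands": [
    [[0,0,-0.0428],0,0],
    [[0,0,-0.0428],0,0],
    [[0,0,-0.0428],0,0],
    [[-0.0378,0.0249,0],0,0],
    [[-0.0378,0.0249,0],0,0],
    [[-0.0378,0.0249,0],0,0],
    [[-0.0378,0.0249,0],0,0],
    [[0,0,0],-0.147,0],
    [[0,0,0],-0.147,0],
    [[0,0,0],0,0],
    [[0,0,0],0,0]
  ]
}}

```text
time: 50.28
tool_pos: [0.5968, 0.2547, 0.215]
tool_rot: [-3.141, -0.001, -3.056]
contact_force: [0.6, -0.1, -0.8]
opening: 0.0137
grip_force: 50.0
```

```bash
python3 -c "
from h import *
x,y=rk(.1055); w=RY-np.pi; plan((x,y,.117,w))"
```

```text
t 50.27 pose [0.5968 0.2547 0.215 ] [-3.1414e+00 -6.0000e-04 -3.0556e+00] open 0.0137 grip 50.0 F [ 0.6 -0.1 -0.8]
shift [ 0.0002 -0.0014  0.098 ] rows>= 2 turn -0.0028
```

Emit:
{"api": "carry_out", "payload": {
  "commands": [
    [[0.0002,-0.0014,0.025],-0.003,0],
    [[0,0,0.025],0,0],
    [[0,0,0],0,0],
    [[0,0,0.02],0,0],
    [[0,0,0.015],0,0],
    [[0,0,0.013],0,0],
    [[0,0,0],0,0],
    [[0,0,0],0,0]
  ]
}}

```text
time: 51.28
tool_pos: [0.5974, 0.2535, 0.1179]
tool_rot: [3.141, 0.001, -3.05]
contact_force: [0.2, -0.1, -0.9]
opening: 0.0136
grip_force: 50.0
```

```bash
python3 -c "
from h import *
x,y=rk(.105); w=RY-np.pi; plan((x,y,.117,w))"
```

```text
t 51.27 pose [0.5974 0.2535 0.1179] [ 3.1415e+00  1.0000e-03 -3.0499e+00] open 0.0136 grip 50.0 F [ 0.2 -0.1 -0.9]
shift [ 0.0006 -0.0006  0.0009] rows>= 1 turn 0.0029
```

Emit:
{"api": "carry_out", "payload": {
  "commands": [
    [[0,0.001,0],0.003,0],
    [[0,0.001,0],0,0],
    [[0,0.001,0],0,0],
    [[0,0.001,0],0,0],
    [[0,0.001,0],0,0],
    [[0,0.001,0],0,0],
    [[0,0.001,0],0,0],
    [[0,0,0],0,0]
  ]
}}

```text
time: 52.28
tool_pos: [0.5964, 0.2603, 0.1173]
tool_rot: [-3.141, -0.0, -3.053]
contact_force: [0.3, -0.9, -2.5]
opening: 0.0137
grip_force: 50.0
```

Emit:
{"api": "carry_out", "payload": {
  "commands": [
    [[0,0.001,0],0,0],
    [[0,0,0],0,0]
  ]
}}

```text
time: 52.52
tool_pos: [0.5963, 0.2614, 0.1173]
tool_rot: [-3.142, 0.0, -3.053]
contact_force: [-0.3, -0.8, -1.7]
opening: 0.0141
grip_force: 50.0
```

Emit:
{"api": "carry_out", "payload": {
  "commands": [
    [[0,0.001,0],0,0],
    [[0,0,0],0,0]
  ]
}}

```text
time: 52.78
tool_pos: [0.5961, 0.2624, 0.1173]
tool_rot: [3.142, -0.0, -3.053]
contact_force: [0.5, -0.1, -1.6]
opening: 0.0139
grip_force: 50.0
```

Emit:
{"api": "carry_out", "payload": {
  "commands": [
    [[0,0.001,0],0,0],
    [[0,0,0],0,0]
  ]
}}

```text
time: 53.02
tool_pos: [0.5961, 0.2632, 0.1172]
tool_rot: [-3.141, -0.0, -3.053]
contact_force: [-0.5, -1.0, -1.4]
opening: 0.014
grip_force: 50.0
```

Emit:
{"api": "carry_out", "payload": {
  "commands": [
    [[0,0.001,0],0,0],
    [[0,0,0],0,0]
  ]
}}

```text
time: 53.28
tool_pos: [0.5961, 0.2634, 0.1173]
tool_rot: [-3.14, -0.0, -3.053]
contact_force: [0.7, -5.1, -0.6]
opening: 0.0139
grip_force: 50.0
```

Emit:
{"api": "carry_out", "payload": {
  "commands": [
    [[0,0.001,0],0,0],
    [[0,0,0],0,0]
  ]
}}

```text
time: 53.52
tool_pos: [0.5961, 0.2636, 0.1174]
tool_rot: [-3.138, -0.0, -3.053]
contact_force: [-0.7, -7.6, -1.6]
opening: 0.0139
grip_force: 50.0
```

Emit:
{"api": "carry_out", "payload": {
  "commands": [
    [[0,-0.003,0],0,0],
    [[0,-0.003,0],0,0],
    [[0,0,0],0,0],
    [[0,0,-0.02],0,0],
    [[0,0,-0.04],0,0],
    [[0,-0.0315,0],0,0],
    [[0,-0.0315,0],0,0],
    [[0,0,0],0,0],
    [[0,0,0],0,0]
  ]
}}

```text
time: 54.65
tool_pos: [0.602, 0.1972, 0.1773]
tool_rot: [3.141, 0.0, -3.053]
contact_force: [-0.6, 0.6, -1.5]
opening: 0.0139
grip_force: 50.0
```

```bash
python3 -c "
from h import *
x,y=rk(.0487); w=RY-np.pi; plan((x,y,.117,w))"
```

```text
t 54.65 pose [0.602  0.1972 0.1773] [ 3.1410e+00  1.0000e-04 -3.0529e+00] open 0.0139 grip 50.0 F [-0.6  0.6 -1.5]
shift [ 0.0003 -0.0004  0.0603] rows>= 2 turn -0.0001
```

Emit:
{"api": "carry_out", "payload": {
  "commands": [
    [[0.0003,-0.0004,0.02],0,0],
    [[0,0,0.02],0,0],
    [[0,0,0.02],0,0],
    [[0,0,0],0,0],
    [[0,0,0],0,0],
    [[0,0.0015,0],0,0],
    [[0,0.0015,0],0,0],
    [[0,0.0015,0],0,0],
    [[0,0.0015,0],0,0],
    [[0,0.0015,0],0,0],
    [[0,0.0015,0],0,0],
    [[0,0,0],0,0],
    [[0,0,0],0,0]
  ]
}}

```text
time: 56.28
tool_pos: [0.601, 0.2052, 0.1172]
tool_rot: [3.142, 0.0, -3.053]
contact_force: [1.2, -1.2, -2.5]
opening: 0.0134
grip_force: 50.0
```

Emit:
{"api": "carry_out", "payload": {
  "commands": [
    [[0,0.001,0],0,0],
    [[0,0.001,0],0,0],
    [[0,0,0],0,0],
    [[0,0,0],0,0]
  ]
}}

```text
time: 56.78
tool_pos: [0.6007, 0.2072, 0.1172]
tool_rot: [3.141, -0.0, -3.053]
contact_force: [-0.2, -0.6, -1.5]
opening: 0.0135
grip_force: 50.0
```

Emit:
{"api": "carry_out", "payload": {
  "commands": [
    [[0,0.001,0],0,0],
    [[0,0,0],0,0]
  ]
}}

```text
time: 57.02
tool_pos: [0.6007, 0.2082, 0.1173]
tool_rot: [-3.142, -0.0, -3.053]
contact_force: [-0.5, -1.6, -1.4]
opening: 0.0141
grip_force: 50.0
```

```bash
python3 -c "
from h import *
s=robot.observe(); d=np.array([.5961,.2633])-RC; g=d@[-np.sin(RY),np.cos(RY)]-.025
d=s['tool_pos'][:2]-RC; print(g, g-.055-(d@[-np.sin(RY),np.cos(RY)]-.025), s['contact_force'])"
```

```text
0.11553031858850782 0.00028114765762952965 [-0.51787583 -1.61216023 -1.3872492 ]
```

Emit:
{"api": "carry_out", "payload": {
  "commands": [
    [[0,0.0005,0],0,0],
    [[0,0,0],0,0],
    [[0,0,0],0,0]
  ]
}}

```text
time: 57.4
tool_pos: [0.6006, 0.2085, 0.1172]
tool_rot: [-3.141, -0.0, -3.053]
contact_force: [-0.3, -1.9, -2.6]
opening: 0.0138
grip_force: 50.0
```

Emit:
{"api": "carry_out", "payload": {
  "commands": [
    [[0,0,0],0,0]
  ]
}}

```text
time: 57.52
tool_pos: [0.6006, 0.2085, 0.1172]
tool_rot: [-3.141, -0.0, -3.053]
contact_force: [0.3, -1.5, -2.5]
opening: 0.0134
grip_force: 50.0
```

Emit:
{"api": "carry_out", "payload": {
  "commands": [
    [[0,0,0],0,0]
  ]
}}

```text
time: 57.65
tool_pos: [0.6006, 0.2085, 0.1173]
tool_rot: [-3.141, -0.0, -3.053]
contact_force: [0.1, -2.4, -2.2]
opening: 0.0135
grip_force: 50.0
```

Emit:
{"api": "carry_out", "payload": {
  "commands": [
    [[0,-0.002,0],0,0],
    [[0,-0.002,0],0,0],
    [[0,0,0],0,0],
    [[0,0,-0.02],0,0],
    [[0,0,-0.04],0,0],
    [[0,-0.033,0],0,0],
    [[0,-0.033,0],0,0],
    [[0,0,0],0,0],
    [[0,0,0],0,0]
  ]
}}

```text
time: 58.78
tool_pos: [0.6068, 0.1392, 0.1773]
tool_rot: [3.141, 0.0, -3.053]
contact_force: [0.2, -0.3, -2.3]
opening: 0.0137
grip_force: 50.0
```

```bash
python3 -c "
from h import *
x,y=rk(-.0095); w=RY-np.pi; plan((x,y,.117,w))"
```

```text
t 58.77 pose [0.6068 0.1392 0.1773] [ 3.1411e+00  1.0000e-04 -3.0532e+00] open 0.0137 grip 50.0 F [ 0.2 -0.3 -2.3]
shift [-0.     -0.0005  0.0603] rows>= 2 turn -0.0004
```

Emit:
{"api": "carry_out", "payload": {
  "commands": [
    [[0,-0.0005,0.02],0,0],
    [[0,0,0.02],0,0],
    [[0,0,0.02],0,0],
    [[0,0,0],0,0],
    [[0,0,0],0,0],
    [[0,0.0015,0],0,0],
    [[0,0.0015,0],0,0],
    [[0,0.0015,0],0,0],
    [[0,0.0015,0],0,0],
    [[0,0.0015,0],0,0],
    [[0,0.0015,0],0,0],
    [[0,0.0015,0],0,0],
    [[0,0.0015,0],0,0],
    [[0,0.0015,0],0,0],
    [[0,0,0],0,0],
    [[0,0,0],0,0]
  ]
}}

```text
time: 60.78
tool_pos: [0.6056, 0.1521, 0.1172]
tool_rot: [3.141, -0.0, -3.053]
contact_force: [-0.5, -0.7, -1.2]
opening: 0.0141
grip_force: 50.0
```

```bash
cat >> h.py <<'E'
def left(n,g=.11553):
    s=robot.observe(); d=s['tool_pos'][:2]-RC
    print('to go',round(g-.055*n-(d@[-np.sin(RY),np.cos(RY)]-.025),5),'x',round(d@[np.cos(RY),np.sin(RY)],4),'F',s['contact_force'].round(1),s['tool_rot'][2]-(RY-np.pi))
E
python3 -c "
from h import *
left(2)"
```

```text
to go 0.00161 x -0.0001 F [-0.5 -0.7 -1.2] 6.436914200502741e-05
```

Emit:
{"api": "carry_out", "payload": {
  "commands": [
    [[0,0.0008,0],0,0],
    [[0,0.0008,0],0,0],
    [[0,0,0],0,0],
    [[0,0,0],0,0]
  ]
}}

```text
time: 61.28
tool_pos: [0.6055, 0.1535, 0.1172]
tool_rot: [3.142, -0.0, -3.053]
contact_force: [-0.0, -0.6, -2.0]
opening: 0.014
grip_force: 50.0
```

```bash
python3 -c "
from h import *
left(2)"
```

```text
to go 0.00018 x -0.0001 F [-0.  -0.6 -2. ] 2.0088977573440303e-05
```

Emit:
{"api": "carry_out", "payload": {
  "commands": [
    [[0,0.0003,0],0,0],
    [[0,0,0],0,0],
    [[0,0,0],0,0]
  ]
}}

```text
time: 61.65
tool_pos: [0.6055, 0.1537, 0.1172]
tool_rot: [-3.141, -0.0, -3.053]
contact_force: [-0.3, -0.6, -1.6]
opening: 0.0139
grip_force: 50.0
```

Emit:
{"api": "carry_out", "payload": {
  "commands": [
    [[0,-0.002,0],0,0],
    [[0,-0.002,0],0,0],
    [[0,0,0],0,0],
    [[0,0,-0.02],0,0],
    [[0,0,-0.04],0,0],
    [[0,-0.0345,0],0,0],
    [[0,-0.0345,0],0,0],
    [[0,0,0],0,0],
    [[0,0,0],0,0]
  ]
}}

```text
time: 62.78
tool_pos: [0.6119, 0.0813, 0.1773]
tool_rot: [3.141, -0.0, -3.053]
contact_force: [-0.6, 0.1, -2.0]
opening: 0.0136
grip_force: 50.0
```

```bash
python3 -c "
from h import *
x,y=rk(-.0675); w=RY-np.pi; plan((x,y,.117,w))"
```

```text
t 62.77 pose [0.6119 0.0813 0.1773] [ 3.1412 -0.     -3.0532] open 0.0136 grip 50.0 F [-0.6  0.1 -2. ]
shift [-0.0001 -0.0004  0.0603] rows>= 2 turn -0.0005
```

Emit:
{"api": "carry_out", "payload": {
  "commands": [
    [[0,-0.0004,0.02],0,0],
    [[0,0,0.02],0,0],
    [[0,0,0.02],0,0],
    [[0,0,0],0,0],
    [[0,0,0],0,0],
    [[0,0.0015,0],0,0],
    [[0,0.0015,0],0,0],
    [[0,0.0015,0],0,0],
    [[0,0.0015,0],0,0],
    [[0,0.0015,0],0,0],
    [[0,0.0015,0],0,0],
    [[0,0.0015,0],0,0],
    [[0,0.0015,0],0,0],
    [[0,0.0015,0],0,0],
    [[0,0.0015,0],0,0],
    [[0,0.0015,0],0,0],
    [[0,0,0],0,0],
    [[0,0,0],0,0]
  ]
}}

```text
time: 65.03
tool_pos: [0.6105, 0.0973, 0.1172]
tool_rot: [3.141, -0.0, -3.053]
contact_force: [-0.2, -0.4, -1.2]
opening: 0.0137
grip_force: 50.0
```

```bash
python3 -c "
from h import *
left(3)"
```

```text
to go 0.00164 x -0.0001 F [-0.2 -0.4 -1.2] -5.1201166888503735e-06
```

Emit:
{"api": "carry_out", "payload": {
  "commands": [
    [[0,0.0009,0],0,0],
    [[0,0.0008,0],0,0],
    [[0,0,0],0,0],
    [[0,0,0],0,0]
  ]
}}

```text
time: 65.53
tool_pos: [0.6104, 0.0988, 0.1172]
tool_rot: [3.141, -0.0, -3.053]
contact_force: [0.1, -1.4, -2.6]
opening: 0.0139
grip_force: 50.0
```

```bash
python3 -c "
from h import *
left(3)"
```

```text
to go 7e-05 x -0.0001 F [ 0.1 -1.4 -2.6] 7.442631206888706e-06
```

Emit:
{"api": "carry_out", "payload": {
  "commands": [
    [[0,0.0002,0],0,0],
    [[0,0,0],0,0],
    [[0,-0.002,0],0,0],
    [[0,-0.002,0],0,0],
    [[0,0,0],0,0],
    [[0,0,-0.02],0,0],
    [[0,0,-0.04],0,0],
    [[0,-0.036,0],0,0],
    [[0,-0.036,0],0,0],
    [[0,0,0],0,0],
    [[0,0,0],0,0]
  ]
}}

```text
time: 66.9
tool_pos: [0.6171, 0.0236, 0.1772]
tool_rot: [3.141, -0.0, -3.053]
contact_force: [0.3, -0.4, -1.3]
opening: 0.0138
grip_force: 50.0
```

```bash
python3 -c "
from h import *
x,y=rk(-.1255); w=RY-np.pi; plan((x,y,.117,w))"
```

```text
t 66.9 pose [0.6171 0.0236 0.1772] [ 3.1411e+00 -2.0000e-04 -3.0532e+00] open 0.0138 grip 50.0 F [ 0.3 -0.4 -1.3]
shift [-0.0001 -0.0004  0.0602] rows>= 2 turn -0.0004
```

Emit:
{"api": "carry_out", "payload": {
  "commands": [
    [[0,-0.0004,0.02],0,0],
    [[0,0,0.02],0,0],
    [[0,0,0.02],0,0],
    [[0,0,0],0,0],
    [[0,0,0],0,0],
    [[0,0.0015,0],0,0],
    [[0,0.0015,0],0,0],
    [[0,0.0015,0],0,0],
    [[0,0.0015,0],0,0],
    [[0,0.0015,0],0,0],
    [[0,0.0015,0],0,0],
    [[0,0.0015,0],0,0],
    [[0,0.0015,0],0,0],
    [[0,0.0015,0],0,0],
    [[0,0.0015,0],0,0],
    [[0,0.0015,0],0,0],
    [[0,0.0015,0],0,0],
    [[0,0.0015,0],0,0],
    [[0,0,0],0,0],
    [[0,0,0],0,0]
  ]
}}

```text
time: 69.4
tool_pos: [0.6154, 0.0425, 0.1172]
tool_rot: [3.141, -0.0, -3.053]
contact_force: [1.4, 0.5, -1.6]
opening: 0.0137
grip_force: 50.0
```

```bash
python3 -c "
from h import *
left(4)"
```

```text
to go 0.00163 x -0.0001 F [ 1.4  0.5 -1.6] -2.6811263551973497e-05
```

Emit:
{"api": "carry_out", "payload": {
  "commands": [
    [[0,0.0009,0],0,0],
    [[0,0.0008,0],0,0],
    [[0,0,0],0,0],
    [[0,0.0002,0],0,0],
    [[0,0,0],0,0],
    [[0,0,0],0,0]
  ]
}}

```text
time: 70.15
tool_pos: [0.6152, 0.0441, 0.1172]
tool_rot: [-3.141, -0.0, -3.053]
contact_force: [0.3, -1.9, -2.3]
opening: 0.0138
grip_force: 50.0
```

```bash
python3 -c "
from h import *
left(4)"
```

```text
to go 1e-05 x -0.0001 F [ 0.3 -1.9 -2.3] -1.0113634159480966e-05
```

Emit:
{"api": "carry_out", "payload": {
  "commands": [
    [[0,-0.002,0],0,0],
    [[0,-0.002,0],0,0],
    [[0,0,0],0,0],
    [[0,0,-0.02],0,0],
    [[0,0,-0.04],0,0],
    [[0,0,-0.04],0,0],
    [[0,0,0],0,0],
    [[0,0,0],0,0]
  ]
}}

```text
time: 71.15
tool_pos: [0.615, 0.0403, 0.2163]
tool_rot: [3.141, -0.002, -3.053]
contact_force: [0.8, 0.5, -2.2]
opening: 0.0141
grip_force: 50.0
```

```bash
python3 -c "
from h import *
plan((.4275,.186,.217,.014-np.pi),(.4275,.186,.088,.014-np.pi))"
```

```text
t 71.15 pose [0.615  0.0403 0.2163] [ 3.1414e+00 -1.6000e-03 -3.0528e+00] open 0.0141 grip 50.0 F [ 0.8  0.5 -2.2]
shift [ 0.1739  0.1618 -0.0007] rows>= 4 turn 0.0748
shift [-0.     0.     0.129] rows>= 3 turn 0.0
```

Emit:
{"api": "carry_out", "payload": {
  "commands": [
    [[0.0348,0.0324,0],0,0],
    [[0.0348,0.0324,0],0,0],
    [[0.0348,0.0324,0],0,0],
    [[0.0348,0.0324,0],0,0],
    [[0.0347,0.0322,0],0,0],
    [[0,0,0],0.075,0],
    [[0,0,0],0,0],
    [[0,0,0],0,0]
  ]
}}

```text
time: 72.15
tool_pos: [0.428, 0.1856, 0.2165]
tool_rot: [-3.141, -0.001, -3.127]
contact_force: [-0.4, -0.1, -2.0]
opening: 0.0135
grip_force: 50.0
```

```bash
python3 -c "
from h import *
plan((.4275,.186,.0872,.014-np.pi))
p=robot.read_camera('top')
cv2.imwrite('pics/g2.png',cv2.resize(p['pixels'][165:255,190:350,::-1],None,fx=5,fy=5,interpolation=cv2.INTER_CUBIC))"
```

```text
t 72.15 pose [0.428  0.1856 0.2165] [-3.1411e+00 -1.4000e-03 -3.1270e+00] open 0.0135 grip 50.0 F [-0.4 -0.1 -2. ]
shift [0.0005 0.0004 0.1293] rows>= 3 turn 0.0006
```

View pics/g2.png

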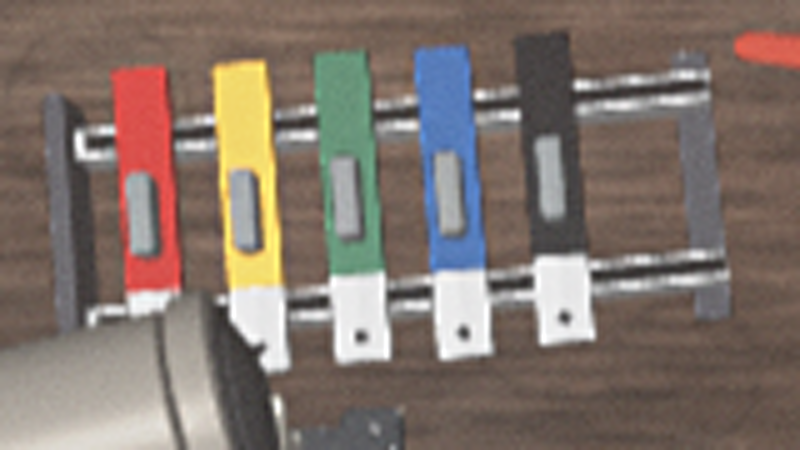

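```bash
cat > edges.py <<'E'
from h import *
p=robot.read_camera('top'); im=p['pixels'].astype(np.float32)
ys=np.arange(.16,-.16,-.0005)
for xa,xb in ((.068,.08),(.026,.038),(-.038,-.026),(-.08,-.068)):
    prof=[]
    for x in np.linspace(xa,xb,9):
        X=np.array([[*rk(y,x),.05] for y in ys]); q=proj(p,X).astype(np.float32)
        prof.append(cv2.remap(im,q[None,:,0],q[None,:,1],cv2.INTER_CUBIC)[0])
    g=np.abs(np.gradient(cv2.GaussianBlur(np.mean(prof,0),(1,9),0),axis=0)).sum(1)
    out=[]
    for c in (.1115,.0565,.0015,-.0535,-.1085):
        e=[]
        for s in (1,-1):
            m=np.abs(ys-(c+s*.015))<.006; w=(g[m]-g[m].min())**2; e.append((w*ys[m]).sum()/w.sum())
        out.append((round(1e3*sum(e)/2,1),round(1e3*(e[0]-e[1]),1)))
    print(xa,out)
E
python3 edges.py
```

```text
0.068 [(np.float64(111.1), np.float64(29.3)), (np.float64(56.0), np.float64(28.6)), (np.float64(1.1), np.float64(28.6)), (np.float64(-54.2), np.float64(29.9)), (np.float64(-109.2), np.float64(30.4))]
0.026 [(np.float64(110.8), np.float64(29.5)), (np.float64(55.8), np.float64(29.2)), (np.float64(0.3), np.float64(30.9)), (np.float64(-54.2), np.float64(30.3)), (np.float64(-109.6), np.float64(31.5))]
-0.038 [(np.float64(111.2), np.float64(30.1)), (np.float64(56.2), np.float64(29.1)), (np.float64(0.9), np.float64(28.8)), (np.float64(-54.2), np.float64(30.2)), (np.float64(-109.7), np.float64(31.7))]
-0.08 [(np.float64(112.3), np.float64(26.4)), (np.float64(56.6), np.float64(30.3)), (np.float64(0.6), np.float64(30.2)), (np.float64(-53.7), np.float64(29.8)), (np.float64(-109.1), np.float64(29.1))]
```

Pitch is 55 mm throughout and the bars are square. Setting the gauge down on its square.

Emit:
{"api": "carry_out", "payload": {
  "commands": [
    [[0.0005,0.0004,0.045],0,0],
    [[0,0,0.045],0,0],
    [[0,0,0.03],0,0],
    [[0,0,0],0,0],
    [[0,0,0.0075],0,0],
    [[0,0,0],0,0],
    [[0,0,0],0,0]
  ]
}}

```text
time: 73.12
tool_pos: [0.4281, 0.1864, 0.0906]
tool_rot: [3.141, 0.002, -3.128]
contact_force: [-0.4, -0.7, -0.7]
opening: 0.0138
grip_force: 50.0
```

Emit:
{"api": "carry_out", "payload": {
  "commands": [
    [[0,0,0.0015],0,0],
    [[0,0,0],0,0],
    [[0,0,0],0,0]
  ]
}}

```text
time: 73.5
tool_pos: [0.4276, 0.1863, 0.0884]
tool_rot: [-3.142, 0.0, -3.128]
contact_force: [-0.3, -0.3, -2.0]
opening: 0.0135
grip_force: 50.0
```

Emit:
{"api": "carry_out", "payload": {
  "commands": [
    [[0,0,0.0014],0,0],
    [[0,0,0],0,0],
    [[0,0,0],0,0],
    [[0,0,0],0,0.35],
    [[0,0,0],0,0.35],
    [[0,0,0],0,0.35],
    [[0,0,0],0,0.35],
    [[0,0,-0.03],0,0.35],
    [[0,0,-0.05],0,0.35],
    [[0,0,-0.05],0,0.35],
    [[0,0.045,0],0,0.35],
    [[0,-0.045,0],0,0.35],
    [[0,-0.05,0],0,0.35],
    [[0,-0.055,0],0,0.35],
    [[0,-0.055,0],0,0.35],
    [[0,-0.055,0],0,0.35],
    [[0,-0.055,0],0,0.35],
    [[0,-0.055,0],0,0.35],
    [[0,-0.055,0],0,0.35],
    [[0,0,0],0,0.35]
  ]
}}

```text
time: 76.0
tool_pos: [0.4326, -0.1969, 0.2167]
tool_rot: [-3.141, 0.0, -3.133]
contact_force: [-0.9, 0.2, 0.8]
opening: 0.0323
grip_force: 0.0
```

```bash
python3 edges.py; python3 -c "
from h import *
p=robot.read_camera('top')
cv2.imwrite('pics/f1.png',cv2.resize(p['pixels'][165:325,130:400,::-1],None,fx=2.9,fy=2.9,interpolation=cv2.INTER_CUBIC))
p=robot.read_camera('scene'); cv2.imwrite('pics/f2.png',cv2.resize(p['pixels'][200:400,130:400,::-1],None,fx=2.9,fy=2.9))"
```

```text
0.068 [(np.float64(111.2), np.float64(29.3)), (np.float64(56.1), np.float64(28.7)), (np.float64(1.0), np.float64(28.7)), (np.float64(-54.2), np.float64(29.9)), (np.float64(-109.2), np.float64(30.4))]
0.026 [(np.float64(110.8), np.float64(29.5)), (np.float64(55.8), np.float64(29.2)), (np.float64(0.4), np.float64(30.9)), (np.float64(-54.1), np.float64(30.4)), (np.float64(-109.6), np.float64(31.5))]
-0.038 [(np.float64(111.2), np.float64(30.1)), (np.float64(56.3), np.float64(29.1)), (np.float64(0.8), np.float64(28.9)), (np.float64(-54.3), np.float64(30.2)), (np.float64(-109.7), np.float64(31.9))]
-0.08 [(np.float64(111.2), np.float64(30.0)), (np.float64(55.9), np.float64(28.9)), (np.float64(0.7), np.float64(30.3)), (np.float64(-53.7), np.float64(29.8)), (np.float64(-109.1), np.float64(29.2))]
```

View pics/f1.png

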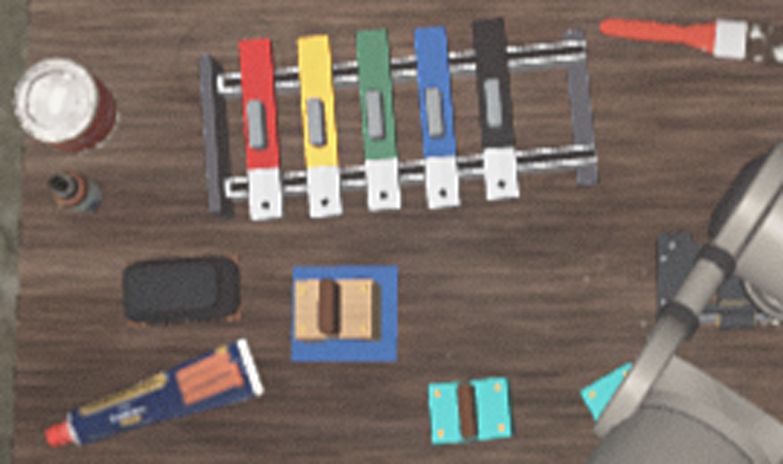

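View pics/f2.png

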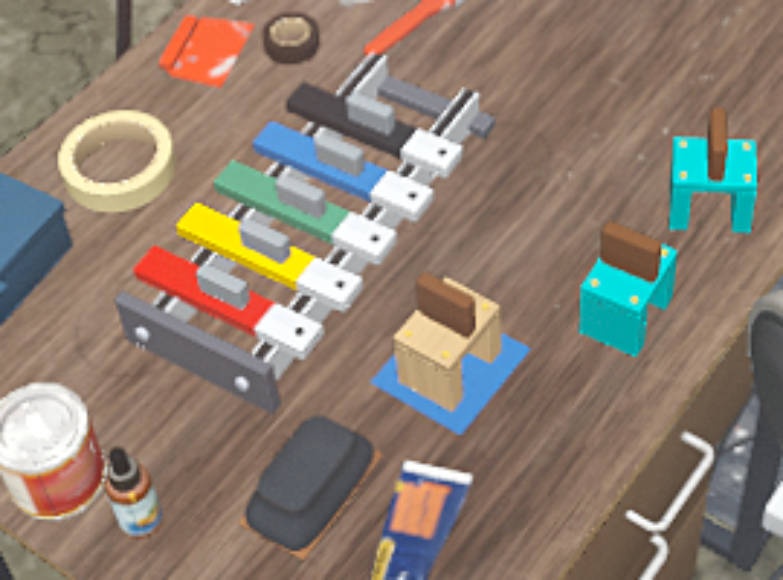

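The pictures show the row in order with bare ends towards the robot. The gauge stands upright on the blue square at (335,310). Handing in.

```bash
python3 -c "
from cell import robot
print(robot.hand_in())"
```

```text
the job is handed in; nothing more can be done
None
```

The job is handed in; the judged result was not shown. All five bars lie flat and square in the order red, yellow, green, blue, black, bare ends towards the robot; the gaps between bars measured 25 mm to about half a millimetre, the stop gap was set by gauge contact only, blue sits about 2 mm off centre towards the robot, and the gauge stands back upright on its blue square.

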